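# Check a drill sleeve with the taper plug gauge, then drift the gauge out

## Task

Check the drill sleeve standing in the blue vise with the red-capped plug gauge: line its tang up with the sleeve's slot, seat it with a light twisting push (never leaning on it with more than about 30 N) until its collar is fully down on the sleeve's mouth, and let go of it. Then drive the drift through the sleeve's slot from the side of the plain fixed jaw, without shoving the vise about or pulling at the stuck gauge, until the wedge alone has lifted the gauge's collar nearly a centimetre clear of the mouth. Leave the drift lying in the slot, hang the loosened gauge back in its empty hole in the wooden stand, and disturb nothing else.

Things in the scene. Friction and masses are not known exactly. Their poses are not given: they have to be found in the camera images.
- gauge_grip (a point): Middle of the plug gauge's dark grooved round handle (28 mm thick, 66 long, red cap, 160 overall, 0.4 kg). z runs up the gauge. This point is 41 mm above the collar's underside, 127 above the tang's end. Shank tapers 24 to 20 mm; tang at its end 17 mm wide along the gauge's y (as is the white line across the cap), 7.5 thick along x, 14 long.
- gauge_collar_face (a point): Centre of the underside of the gauge's steel collar (32 mm across), 86 mm above the tang's end. In the sleeve the taper first bites with the collar about 8 mm above the mouth. Pushed straight it needs about 40 N to go home; while it is turned to and fro by about 0.13 rad, some 15 N does. It then holds by itself.
- small_gauge_grip (a point): Bystander: middle of the handle of the smaller, blue-capped plug gauge, of the same outline but a thinner shank, in the stand's other hole. Leave it.
- stand_hole_near (a point): Centre of one of the two 29 mm holes in the wooden gauge stand (200 x 70 x 104 mm, holes 90 mm apart), on its top face, 104 mm above the bench. A gauge hangs in it by its collar, so its handle's middle is 41 mm above this point.
- stand_hole_far (a point): The same for the other hole. The red-capped gauge starts in either of the two.
- vise: Blue machine vise, 11 kg, standing loose on its board; it holds the steel drill sleeve upright. Origin under the sleeve's axis at its foot, z up. y is the slot's direction, from the fixed jaw (-y) to the moving jaw and screw (+y). Jaws reach 47 mm either way in y and x, tops 62 mm up, level with the slot's floor.
- sleeve_mouth (a point): Centre of the sleeve's mouth (34 mm outside, 24 mm bore, taper 1:20), 163 mm above the vise's foot; axes as the vise. The slot runs right through along y: 10.5 mm wide in x, floor 101 mm below the mouth, 28 high. A seated gauge's tang hangs in its upper part: its end is 15 mm above the floor, 8.5 mm either way of the axis in y.
- slot_entry (a point): Middle of the slot's floor at the sleeve's outside on the fixed-jaw side, where the drift goes in: 17 mm from the sleeve's axis, 101 mm below the mouth.
- bench_board: Plywood board under the vise, 160 x 250 x 12 mm, fixed to the bench.
- drift_grip (a point): Place to hold the drift, a dark steel wedge 205 mm long, 8 thick (x), about 0.2 kg: 178 mm behind its tip, 13 mm above its straight lower edge. y points to the tip, z up. It stands on edge in a dark wooden groove block (40 mm high), its tail overhanging. Height 10 mm at the tip rising evenly to 26 mm at 120 mm from the tip, then constant.
- drift_tip (a point): Tip of the drift, at its lower edge, mid-thickness (nose narrowed to 4.5 mm). Sliding on the slot's floor it meets a seated gauge's tang when the tip is about 29 mm past the sleeve's axis and lifts it 1 mm for each 7.5 mm more, against some 10 to 20 N: 9 mm up with the tip about 97 mm past the axis. Its slope holds by itself.
- mug: Bystander: white mug, 92 mm tall; origin under its centre.
- bottle: Bystander: green bottle, 200 mm tall; origin under its centre.
- oil_can: Bystander: red can, 110 mm tall; origin under its centre.
- mallet: Bystander: copper hammer with a wooden handle, 260 mm, lying to the right of the drift.
- wrench: Bystander: steel wrench, 190 mm, lying beyond the vise.
- cake_plate: Bystander: paper plate with a piece of cake, 160 mm across.
There are look-alikes about, which are no part of the job. What is shaped like the part that bears drift_grip but green or purple is not meant.

How it is judged:
By the outcome, as a careful person would: the job done as asked, in the order asked, and still so for the second after the job is handed in, with the robot touching nothing.
It also fails if it takes over 72 s, if anything falls off the work surface, if the arm or the gripper's body presses on something with over 40 N, if the wrist force passes 120 N, or if a joint passes its speed limit or range.

## Robot

A 6-joint arm with a two-finger parallel gripper is mounted at the origin on the work surface. World frame = base frame: x ahead of the robot, y to its left, z up, the work surface at z = 0. Lengths are in m, angles in rad, forces in N, time in s.
With the tool pointing down it reaches from about 0.325 to 0.85 m from the base axis. Payload 4.4 kg.
Tool frame: the origin (TCP) lies at the very end of the fingers, on their centre line; the grasp point (between the pads) lies 19 mm behind it; z points along the fingers, y is the line along which they close (so a half turn about z gives the same grasp; the last joint's range is limited). The gripper opens to 94 mm and grips with 3 to 60 N. Pads are 16 mm wide; open, the fingers measure 119 mm over their backs; the gripper's body (75 mm by 177 mm) begins 78 mm behind the grasp point.
Start: joints at [1.048, 0.207, 1.542, -0, 1.393, -0.15], TCP at [0.209, 0.536, 0.205] pointing down, gripper open.
Joint ranges: [-2.73, 2.73], [-0.86, 2.22], [0.23, 2.46], [-1.11, 4.25], [0.08, 2.63], [-2.82, 2.82]. Speed limits (rad/s): [2.79, 2.79, 3.14, 3.14, 3.14, 3.14].

## Interface

Orientations are given as a unit quaternion [x, y, z, w].
In Python, from rig import robot, capture, camera_info, ticket gives the robot as it stands.
- The arm moves only by the tool apply_moves, never from a script. Its argument "plan" is a list that holds one entry, the list of rows, each a list of 6 numbers: the shift along the tool's x, y, z in m, then the turn, a rotation vector about the tool's x, y, z in rad. A call has 1 to 8 rows; each row shifts and turns the commanded pose from where the row before left it, along the tool's axes as they then stand; what a row does not reach is not made up. A row lasts 1/8 s, in which the tool goes at most 62.5 mm and 10.7 degrees, less where a joint would pass 70% of its speed; a pose out of reach is approached as far as the arm can. A call is refused whole if a number of a shift passes 0.0625 or a number of a turn 0.188, either way. A call with a gripper value outside its range is refused whole. "hand" is the finger opening in m, from 0 to 0.094, set as the call begins (left out, the last holds). The fingers move at their own pace and stop on an object; "grip_force" is the grip in N (left out, the last holds). Time passes only in rows, so rows that do not move let the fingers close. It gives the time, the measured TCP pose, the force, the opening and the grip force at its end, in the units of the state.
- robot.observe(): the state, without advancing time (a new reading comes with each control period).
- capture(name): name is "side" or "top"; returns (picture, depth): 480x640x3 uint8, red, green, blue; 480x640 float32, m along the optical axis (not along the pixel's ray), 0 where there is no reading.
- camera_info(name): a dict with "vfov" (degrees; the focal length in pixels is half the picture's height over the tangent of half this angle, whatever the lens; pixels are square), "cx", "cy" (the principal point, pixels), "extrinsics" (4x4, takes a point from world to camera coordinates). Camera axes: x right, y down, z forward; pixel columns grow to the right and rows downward; lengths in m; the calibration is good to about 2 mm. A picture is of the moment at which its call begins. camera_info takes no time and is no camera call.
- ticket.hand_in(): hands the job in; it is judged then, once.
The state is a dict: "time_s": time; "joint_positions": joint angles; "joint_velocities": joint speeds; "tau": joint torques, N m; "ee_pos": TCP position; "tool_rot": TCP orientation; "contact_force": force on the tool from outside, world axes, zero at the start; "ft_torque": the same for the moment, N m; "gripper_width": finger opening in m; "grip_force": force on a finger pad.
Only numpy, scipy, OpenCV 4.12 (cv2) and the standard library are available. Lean on these libraries where they do the work, as an engineer would, in place of code of your own. Each camera call takes 0.05 s, during which the arm holds its last target. There are 200 camera calls.

## Working session

There is one attempt and no reset: what is moved stays moved. The work goes in short steps, Python scripts to look and compute and a tool call to move; the robot and the scene stay as the last step left them, time stands still between calls to the robot, and variables do not carry over. Pictures are saved under pics/ and viewed, at most 10 in all, crops included, and the job is handed in when it is done.

Besides the shell and the picture viewer there is one more tool, called after ">>>" by a JSON object that holds its "fn" and its "kwargs", one argument or row to a line. apply_moves: Moves the arm, as the interface text tells. Its arguments: {"type":"object","properties":{"plan":{"type":"array","items":{"type":"array","items":{"type":"array","items":{"type":"number"}}}},"hand":{"type":"number"},"grip_force":{"type":"number"}},"required":["plan"]}

```bash
mkdir -p pics; ls; python3 - <<'E'
from rig import robot,capture,camera_info
import cv2,numpy as np
for n in("side","top"):
    p,d=capture(n); cv2.imwrite(f"pics/{n}0.png",p[:,:,::-1]); np.save(f"{n}0.npy",d)
    c=camera_info(n); print(n,c)
s=robot.observe(); print(s)
E
```

```text
pics
side {'vfov': 51.029697827642245, 'cx': 309.53706080781217, 'cy': 240.34627182723406, 'extrinsics': array([[ 0.96884086, -0.24715941, -0.01611271, -0.48140369],
       [-0.18523769, -0.67985607, -0.70956517,  0.13289426],
       [ 0.16442138,  0.69044041, -0.70445557,  1.26705423],
       [ 0.        ,  0.        ,  0.        ,  1.        ]])}
top {'vfov': 51.88214167702198, 'cx': 326.61393155360014, 'cy': 237.45211212703907, 'extrinsics': array([[ 2.91332591e-02, -9.99575351e-01, -6.08747453e-04,
        -7.71908834e-02],
       [-9.78796887e-01, -2.84041180e-02, -2.02854284e-01,
         4.84636998e-01],
       [ 2.02750851e-01,  6.50564653e-03, -9.79208746e-01,
         1.48407039e+00],
       [ 0.00000000e+00,  0.00000000e+00,  0.00000000e+00,
         1.00000000e+00]])}
{'time_s': 0.1, 'joint_positions': array([ 1.04750784e+00,  2.07327532e-01,  1.54276918e+00, -1.20594971e-05,
        1.39350139e+00, -1.50497428e-01]), 'joint_velocities': array([-0.00066344, -0.00023698, -0.00302965, -0.00148117,  0.00191049,
        0.00065501]), 'tau': array([-9.80322729e-04, -3.71865249e+01, -2.82292950e+01,  6.99746143e-02,
        3.11139249e-02, -6.53192137e-05]), 'ee_pos': array([0.20907766, 0.53487736, 0.20443092]), 'tool_rot': array([ 1.85316925e-01,  9.82678295e-01, -9.48318435e-04, -3.25856064e-04]), 'contact_force': array([0.06247882, 0.1630853 , 0.01926494]), 'ft_torque': array([-0.03885826,  0.0012498 ,  0.05065789]), 'grip_force': 0.0, 'gripper_width': 0.09420951966657064}
```

View pics/side0.png

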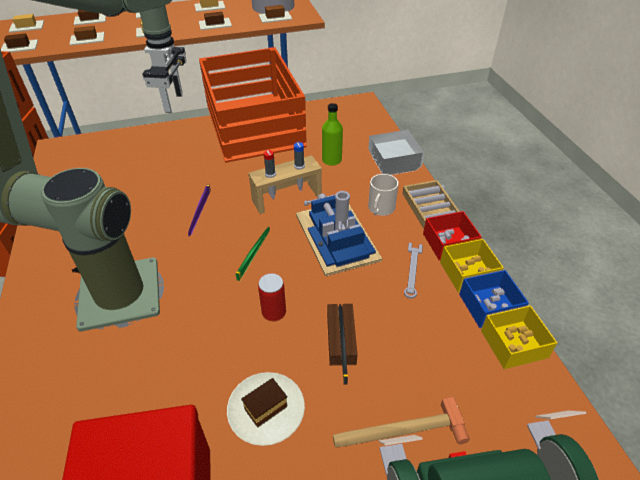

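View pics/top0.png

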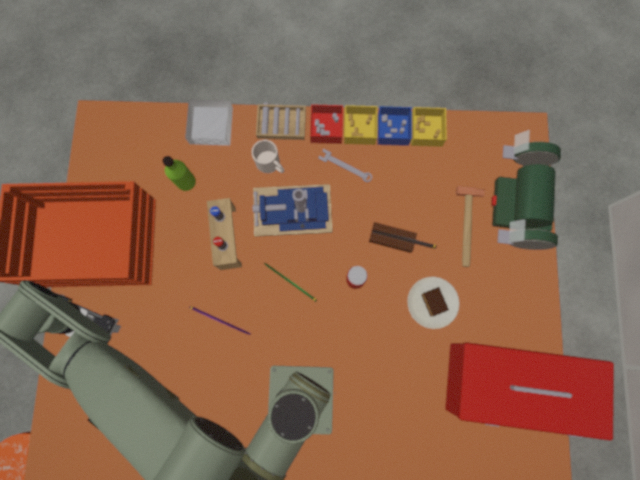

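Candidates for the drift (side view): the black one in the groove block (343,335; tail 345,380), with the green (253,253) and purple (200,210) look-alikes. Candidates for the gauge: red cap (269,155) and blue cap (299,148). I choose the black drift and the red cap. The sleeve is at (343,197), and the screw is on its far-left side (315,200).

```bash
cat > h.py <<'E'
from rig import robot,capture,camera_info
import cv2,numpy as np
from scipy.spatial.transform import Rotation as R
def cam(n):
    c=camera_info(n); f=240/np.tan(np.radians(c["vfov"]/2)); return f,c["cx"],c["cy"],np.array(c["extrinsics"])
def cloud(n,d):
    f,cx,cy,E=cam(n); v,u=np.mgrid[0:480,0:640]
    P=np.stack([(u-cx)/f*d,(v-cy)/f*d,d],-1); return (P-E[:3,3])@E[:3,:3]
def plane(n,uv,z):
    f,cx,cy,E=cam(n); uv=np.atleast_2d(uv).astype(float)
    r=np.c_[(uv[:,0]-cx)/f,(uv[:,1]-cy)/f,np.ones(len(uv))]@E[:3,:3]; o=-E[:3,:3].T@E[:3,3]
    return o+r*((z-o[2])/r[:,2])[:,None]
def proj(n,P):
    f,cx,cy,E=cam(n); q=np.atleast_2d(P)@E[:3,:3].T+E[:3,3]; return np.c_[q[:,0]/q[:,2]*f+cx,q[:,1]/q[:,2]*f+cy]
def tri(uvs,uvt):
    A=[];b=[]
    for n,uv in(("side",uvs),("top",uvt)):
        f,cx,cy,E=cam(n); M=np.array([[f,0,cx],[0,f,cy],[0,0,1]])@E[:3]
        for i in(0,1): A.append(M[i]-uv[i]*M[2])
    A=np.array(A); x=np.linalg.lstsq(A[:,:3],-A[:,3],rcond=None); return x[0],x[1]
E
python3 - <<'E'
from h import *
I={n:cv2.imread(f"pics/{n}0.png") for n in("side","top")}
D={n:np.load(f"{n}0.npy") for n in I}
C={n:cloud(n,D[n]) for n in I}
H={n:cv2.cvtColor(I[n],cv2.COLOR_BGR2HSV) for n in I}
print("table z",[np.median(C[n][...,2][(H[n][...,0]>5)&(H[n][...,0]<15)&(D[n]>0)]) for n in C])
def box(m,b):
    k=np.zeros_like(m); k[b[1]:b[3],b[0]:b[2]]=m[b[1]:b[3],b[0]:b[2]]; return k
def rep(name,m,n):
    P=C[n][m&(D[n]>0)]; v,u=np.nonzero(m); print(name,n,m.sum(),"px",u.mean().round(1),v.mean().round(1),"med",np.median(P,0).round(4),"z95",np.percentile(P[:,2],[5,50,95]).round(4))
for nm,bs,bt,hr in(("red",(255,140,285,180),(205,230,232,255),lambda h:(h[...,0]<6)|(h[...,0]>172)),("blue",(285,135,310,170),(205,200,232,225),lambda h:(h[...,0]>105)&(h[...,0]<130))):
    for n,b in(("side",bs),("top",bt)):
        m=box(hr(H[n])&(H[n][...,1]>140)&(H[n][...,2]>80),b); rep(nm,m,n)
# sleeve top
for n,b in(("side",(325,180,365,225)),("top",(280,180,330,230))):
    m=box((C[n][...,2]>.155)&(D[n]>0),b); rep("sleeve>.155",m,n)
    m=box((C[n][...,2]>.168)&(D[n]>0),b); rep("sleeve>.168",m,n)
# board & jaws top
for n,b in(("side",(290,180,390,280)),("top",(240,175,345,245))):
    m=box((H[n][...,0]>14)&(H[n][...,0]<28)&(H[n][...,1]>50)&(H[n][...,2]>120),b); P=C[n][m&(abs(C[n][...,2]-.012)<.006)]
    if len(P)>20: r=cv2.minAreaRect(P[:,:2].astype(np.float32)*1000); print("board",n,r)
    m=box((H[n][...,0]>100)&(H[n][...,0]<130)&(H[n][...,1]>90),b)
    P=C[n][m&(D[n]>0)&(abs(C[n][...,2]-.074)<.006)]; print(len(P)); print("jawtops",n,cv2.minAreaRect(P[:,:2].astype(np.float32)*1000))
# drift: dark
for n,b in(("side",(320,295,365,390)),("top",(365,215,445,260))):
    m=box((H[n][...,2]<60),b); rep("dark",m,n); 
    for lo,hi in((.03,.04),(.04,.05),(.05,.06),(.06,.08)): print(lo,hi,(m&(C[n][...,2]>lo)&(C[n][...,2]<hi)).sum())
# stand
n="top"; m=box((abs(C[n][...,2]-.104)<.005),(195,185,250,280)); P=C[n][m]; print("stand",cv2.minAreaRect(P[:,:2].astype(np.float32)*1000))
def crop(n,b,s): return cv2.resize(I[n][b[1]:b[3],b[0]:b[2]],None,fx=s,fy=s,interpolation=cv2.INTER_CUBIC)
a=crop("side",(240,130,400,290),2.5); c=crop("side",(310,290,390,390),4); 
W=np.zeros((600,800,3),np.uint8); W[:400,:400]=a; W[:400,410:730]=c[:400]; t=crop("top",(195,170,345,270),2); W[400:600,:300]=t; t=crop("top",(360,210,445,260),4)
W[400:600,310:650]=t; cv2.imwrite("pics/crop1.png",W)
E
```

```text
table z [np.float64(-0.0009887887953653977), np.float64(0.0001199958847766404)]
red side 78 px 268.4 155.0 med [0.444  0.2365 0.1745] z95 [0.1649 0.1745 0.1785]
red top 45 px 218.2 241.8 med [0.4364 0.2445 0.1776] z95 [0.1678 0.1776 0.1832]
blue side 67 px 298.1 147.3 med [0.5297 0.2504 0.1752] z95 [0.1641 0.1752 0.1784]
blue top 24 px 215.1 212.3 med [0.5232 0.2592 0.1767] z95 [0.1737 0.1767 0.183 ]
sleeve>.155 side 175 px 342.0 197.7 med [0.5883 0.0143 0.1704] z95 [0.158  0.1704 0.1752]
sleeve>.168 side 107 px 341.9 196.1 med [0.5876 0.0175 0.1731] z95 [0.1692 0.1731 0.1755]
sleeve>.155 top 98 px 298.4 194.8 med [0.5871 0.0223 0.1724] z95 [0.1596 0.1724 0.1786]
sleeve>.168 top 77 px 298.5 194.5 med [0.5863 0.0206 0.1739] z95 [0.1693 0.1739 0.1789]
board side ((584.5648803710938, 79.45620727539062), (162.2462921142578, 317.64508056640625), 4.540189743041992)
437
jawtops side ((584.6339721679688, 56.23456954956055), (94.27471160888672, 173.94032287597656), 5.286916732788086)
board top ((583.1400146484375, 51.49281311035156), (161.60072326660156, 248.86880493164062), 4.581819534301758)
453
jawtops top ((581.449462890625, 60.454429626464844), (94.13262939453125, 171.9551544189453), 6.8819403648376465)
dark side 318 px 342.3 347.2 med [ 0.4897 -0.3374  0.0439] z95 [0.0079 0.0439 0.056 ]
0.03 0.04 48
0.04 0.05 93
0.05 0.06 102
0.06 0.08 0
dark top 11 px 384.8 233.5 med [ 0.5105 -0.2296  0.045 ] z95 [0.0383 0.045  0.0535]
0.03 0.04 3
0.04 0.05 6
0.05 0.06 2
0.06 0.08 0
stand ((486.3685607910156, 254.372802734375), (202.1673583984375, 71.68843078613281), 9.896328926086426)
```

View pics/crop1.png

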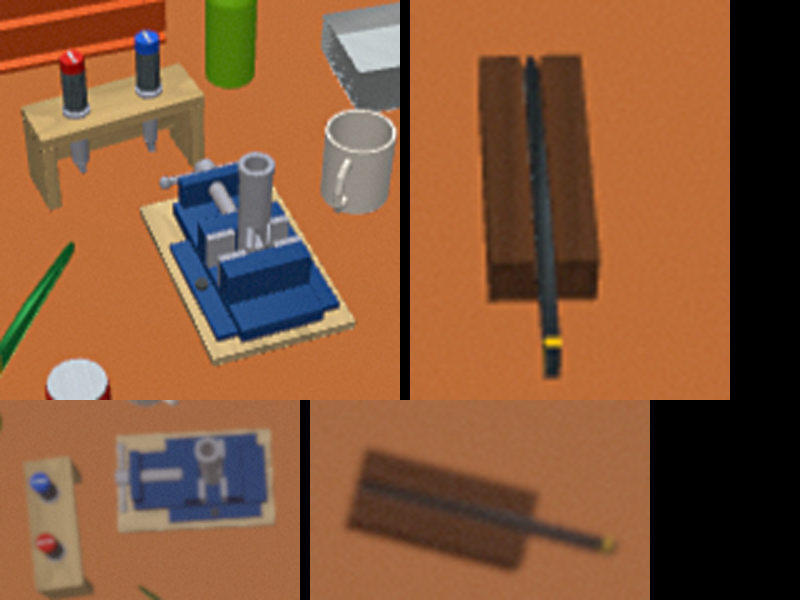

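The crop confirms the black drift with the yellow tail band, the red-capped gauge in the stand's near hole, and the sleeve in the vise with the fixed jaw on the near (-y) side. Next I zoom in for the angles.

```bash
python3 - <<'E'
from h import *
I={n:cv2.imread(f"pics/{n}0.png") for n in("side","top")}
D={n:np.load(f"{n}0.npy") for n in I}; C={n:cloud(n,D[n]) for n in I}
def crop(n,b,s): return cv2.resize(I[n][b[1]:b[3],b[0]:b[2]],None,fx=s,fy=s,interpolation=cv2.INTER_NEAREST)
W=np.zeros((600,800,3),np.uint8)
W[:300,:300]=crop("side",(258,145,278,165),15)
W[300:600,:300]=crop("top",(208,232,228,252),15)
W[:600,310:800]=crop("side",(315,185,385,270),7)[:600,:490]
cv2.imwrite("pics/crop2.png",W)
# drift line: dark grey non-brown, side view
n="side"; hsv=cv2.cvtColor(I[n],cv2.COLOR_BGR2HSV); z=C[n][...,2]
b=(325,295,365,390)
m=np.zeros(z.shape,bool); m[b[1]:b[3],b[0]:b[2]]=1
b_,g,r=[I[n][...,k].astype(int) for k in range(3)]
m&=((r-b_)<10)&(hsv[...,2]<90)
v,u=np.nonzero(m); print("drift px",len(u),u.min(),u.max(),v.min(),v.max(),"z top",np.percentile(z[m],[50,75,90,97]).round(4))
c=[(vv,u[v==vv].min(),u[v==vv].max()) for vv in np.unique(v)][::8]; print(c)
P=C[n][m]; P=P[P[:,2]>.045]; l=cv2.fitLine(P[:,:2].astype(np.float32),cv2.DIST_HUBER,0,.01,.01).ravel(); print("line",l,np.degrees(np.arctan2(l[1],l[0])), P[:,1].min(),P[:,1].max())
yy=(hsv[...,0]>20)&(hsv[...,0]<35)&(hsv[...,1]>150)
k=np.zeros_like(yy);k[360:385,330:360]=1; v,u=np.nonzero(yy&k); s=(u.mean(),v.mean()); k[:]=0;k[235:255,420:445]=1
h2=cv2.cvtColor(I["top"],cv2.COLOR_BGR2HSV); y2=(h2[...,0]>18)&(h2[...,0]<35)&(h2[...,1]>100)&k.astype(bool); v,u=np.nonzero(y2); t=(u.mean(),v.mean()); print("yellow",s,t,tri(s,t))
# brown block top rect, both
for n,b in(("side",(320,295,365,390)),("top",(365,215,445,260))):
    m=np.zeros(D[n].shape,bool); m[b[1]:b[3],b[0]:b[2]]=1; m&=abs(C[n][...,2]-.04)<.004
    print("block",n,cv2.minAreaRect(C[n][m][:,:2].astype(np.float32)*1000))
# sleeve rim circles
for n,b in(("side",(325,180,365,225)),("top",(280,180,330,230))):
    m=np.zeros(D[n].shape,np.uint8); k=np.zeros_like(m); k[b[1]:b[3],b[0]:b[2]]=1; m=((C[n][...,2]>.168)&(k>0))
    v,u=np.nonzero(m); P=plane(n,np.c_[u,v],.175); print("rim",n,cv2.minEnclosingCircle(P[:,:2].astype(np.float32)*1000), P[:,:2].min(0),P[:,:2].max(0))
n="top"
E
```

```text
Traceback (most recent call last):
ValueError: could not broadcast input array from shape (595,490,3) into shape (600,490,3)
```

```bash
cat > m2.py <<'E'
from h import *
I={n:cv2.imread(f"pics/{n}0.png") for n in("side","top")}
D={n:np.load(f"{n}0.npy") for n in I}; C={n:cloud(n,D[n]) for n in I}
def crop(n,b,s): return cv2.resize(I[n][b[1]:b[3],b[0]:b[2]],None,fx=s,fy=s,interpolation=cv2.INTER_NEAREST)
W=np.zeros((600,800,3),np.uint8)
W[:300,:300]=crop("side",(258,145,278,165),15)
W[300:600,:300]=crop("top",(208,232,228,252),15)
W[:595,310:800]=crop("side",(315,185,385,270),7)
cv2.imwrite("pics/crop2.png",W)
n="side"; hsv=cv2.cvtColor(I[n],cv2.COLOR_BGR2HSV); z=C[n][...,2]
b=(325,295,365,390)
m=np.zeros(z.shape,bool); m[b[1]:b[3],b[0]:b[2]]=1
b_,g,r=[I[n][...,k].astype(int) for k in range(3)]
m&=((r-b_)<10)&(hsv[...,2]<90)
v,u=np.nonzero(m); print("drift px",len(u),u.min(),u.max(),v.min(),v.max(),"z top",np.percentile(z[m],[50,75,90,97]).round(4))
c=[(int(vv),int(u[v==vv].min()),int(u[v==vv].max())) for vv in np.unique(v)][::8]; print(c)
P=C[n][m]; P=P[P[:,2]>.045]; l=cv2.fitLine(P[:,:2].astype(np.float32),cv2.DIST_HUBER,0,.01,.01).ravel(); print("line",l,np.degrees(np.arctan2(l[1],l[0])), P[:,1].min(),P[:,1].max())
yy=(hsv[...,0]>20)&(hsv[...,0]<35)&(hsv[...,1]>150)
k=np.zeros_like(yy);k[360:385,330:360]=1; v,u=np.nonzero(yy&k); s=(u.mean(),v.mean()); k[:]=0;k[235:255,420:445]=1
h2=cv2.cvtColor(I["top"],cv2.COLOR_BGR2HSV); y2=(h2[...,0]>18)&(h2[...,0]<35)&(h2[...,1]>100)&k.astype(bool); v,u=np.nonzero(y2); t=(u.mean(),v.mean()); print("yellow",s,t,tri(s,t))
for n,b in(("side",(320,295,365,390)),("top",(365,215,445,260))):
    m=np.zeros(D[n].shape,bool); m[b[1]:b[3],b[0]:b[2]]=1; m&=abs(C[n][...,2]-.04)<.004
    print("block",n,cv2.minAreaRect(C[n][m][:,:2].astype(np.float32)*1000))
for n,b in(("side",(325,180,365,225)),("top",(280,180,330,230))):
    k=np.zeros(D[n].shape,bool); k[b[1]:b[3],b[0]:b[2]]=1; m=((C[n][...,2]>.168)&k)
    v,u=np.nonzero(m); P=plane(n,np.c_[u,v],.175); print("rim",n,cv2.minEnclosingCircle(P[:,:2].astype(np.float32)*1000), P[:,:2].min(0),P[:,:2].max(0))
E
python3 m2.py
```

```text
drift px 271 339 346 305 383 z top [0.0525 0.0549 0.056  0.0571]
[(305, 340, 340), (313, 339, 341), (321, 340, 342), (329, 340, 343), (337, 341, 344), (345, 341, 344), (353, 342, 345), (361, 342, 345), (369, 343, 346), (380, 344, 346)]
line [ 0.24103324  0.97051686  0.4823531  -0.35014808] 76.05247 -0.9034599203362907 -0.2405771186600568
yellow (np.float64(345.1666666666667), np.float64(375.0833333333333)) (np.float64(434.0), np.float64(246.0)) (array([ 0.47066621, -0.39583913,  0.05232262]), array([1.64442776]))
block side ((494.31427001953125, -304.51910400390625), (207.18099975585938, 60.19392776489258), 76.49925231933594)
block top ((492.1788330078125, -300.84326171875), (202.50958251953125, 61.769386291503906), 76.74105072021484)
rim side ((588.8894653320312, 27.049388885498047), 53.18743133544922) [ 0.55119077 -0.01431548] [0.63361965 0.08005258]
rim top ((546.3274536132812, -21.968727111816406), 77.436279296875) [ 0.48376564 -0.07000302] [0.62114666 0.05246079]
```

View pics/crop2.png

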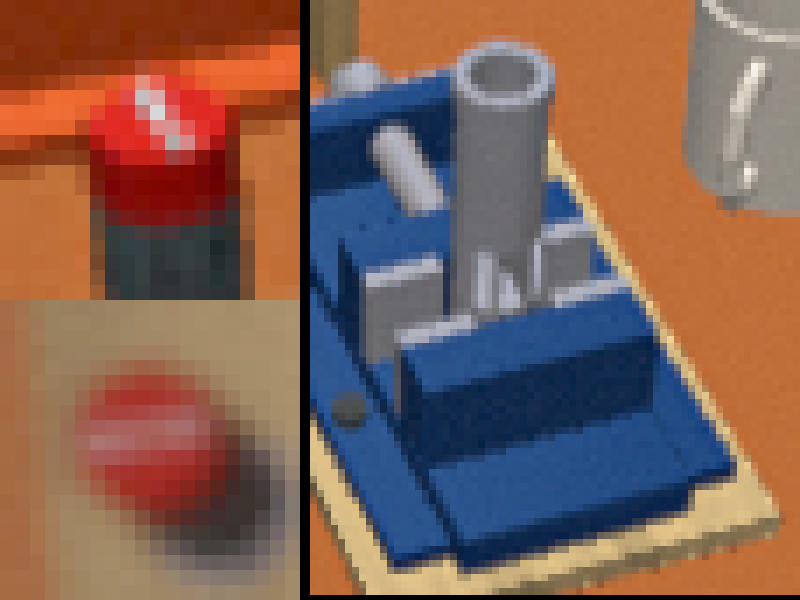

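```bash
python3 - <<'E'
from h import *
A=lambda p,q:np.degrees(np.arctan2(q[1]-p[1],q[0]-p[0])).round(1)
sc=lambda x,y:(315+(x-310)/7-.5,185+y/7-.5)
for nm,a,b,z in(("jawfront",(412,390),(655,345),.074),("jawplate back",(400,335),(630,280),.074),("board near",(365,590),(778,520),.012),("base left",(312,322),(395,565),.03),("board right",(550,135),(778,515),.012)):
    P=plane("side",[sc(*a),sc(*b)],z); print(nm,A(P[0],P[1]),P.round(4).tolist())
c1=lambda x,y:(258+x/15-.5,145+y/15-.5); c2=lambda x,y:(208+x/15-.5,232+(y-300)/15-.5)
P=plane("side",[c1(142,78),c1(182,150)],.178);print("line side",A(*P),P.mean(0))
P=plane("top",[c2(80,450),c2(225,432)],.178);print("line top",A(*P),P.mean(0))
print("cap",plane("side",[c1(158,118)],.178),plane("top",[c2(150,438)],.178))
print("rim side",plane("side",[sc(504,73.5)],.175))
t=cv2.imread("pics/top0.png"); 
# rim in top via grey blob
g=t[180:235,280:320]; sat=cv2.cvtColor(g,cv2.COLOR_BGR2HSV)[...,1]; 
cv2.imwrite("pics/rim.png",cv2.resize(g,None,fx=12,fy=10.9,interpolation=cv2.INTER_NEAREST))
print("tail",plane("side",[(345,383.5)],.054),plane("side",[(345,383.5)],.03), "yellow",plane("side",[(345.17,375)],.054))
print("drift tip side",plane("side",[(340,304.5)],.043))
o=lambda n:-cam(n)[3][:3,:3].T@cam(n)[3][:3,3]; print(o("side"),o("top"))
E
```

```text
jawfront -0.5 [[0.5422, -0.029, 0.074], [0.6351, -0.0299, 0.074]]
jawplate back 3.7 [[0.5458, 0.0, 0.074], [0.6373, 0.0059, 0.074]]
board near -2.3 [[0.5146, -0.0653, 0.012], [0.6734, -0.0717, 0.012]]
base left -91.5 [[0.5275, 0.06, 0.03], [0.5241, -0.0719, 0.03]]
board right -85.9 [[0.6575, 0.1619, 0.012], [0.6742, -0.0693, 0.012]]
line side -83.6 [0.44533619 0.24583923 0.178     ]
line top -81.1 [0.44113444 0.24498884 0.178     ]
cap [[0.44439411 0.24471936 0.178     ]] [[0.44169832 0.24550811 0.178     ]]
rim side [[0.5886484  0.01871102 0.175     ]]
tail [[ 0.46617933 -0.41474393  0.054     ]] [[ 0.4709395  -0.40206543  0.03      ]] yellow [[ 0.47220843 -0.39641692  0.054     ]]
drift tip side [[ 0.51729991 -0.21106107  0.043     ]]
[ 0.28268978 -0.90345992  0.97912383] [ 0.17571347 -0.07304726  1.5514784 ]
```

View pics/rim.png

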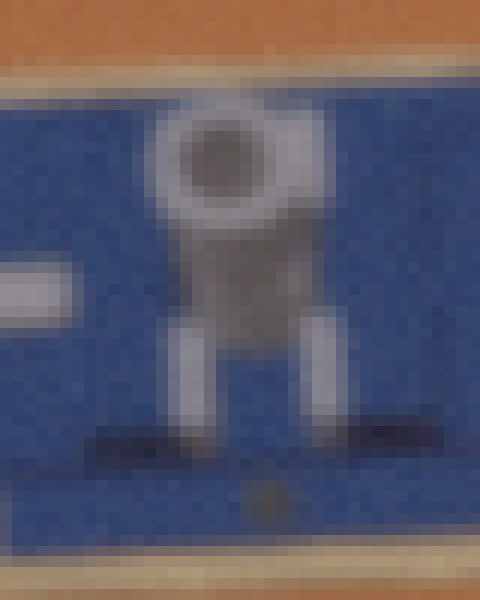

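```bash
cat >> h.py <<'E'
def go(xyz,yaw,s=None):
    "print turn about tool z, then shift in tool axes after the turn"
    s=s or robot.observe(); Rm=R.from_quat(s["tool_rot"]).as_matrix(); y=np.degrees(np.arctan2(Rm[1,1],Rm[0,1]))
    dt=-np.radians((yaw-y+90)%180-90); a=np.radians(y)-dt
    X=np.array([[-np.sin(a),np.cos(a),0],[np.cos(a),np.sin(a),0],[0,0,-1]])
    print("t",round(s["time_s"],2),"ee",s["ee_pos"].round(4),"yaw",y.round(2),"tilt",np.degrees(np.arccos(-Rm[2,2])).round(2),"F",s["contact_force"].round(1),"T",s["ft_torque"].round(2),"w",round(s["gripper_width"],4),"| turn",dt.round(4),"shift mm",(X@(np.array(xyz)-s["ee_pos"])*1000).round(1))
E
python3 - <<'E'
from h import *
print("rim top",plane("top",[(298,194.2)],.175))
t=cv2.imread("pics/top0.png"); h=cv2.cvtColor(t,cv2.COLOR_BGR2HSV)
bl=(h[...,0]>100)&(h[...,0]<130)&(h[...,1]>110)
bl=cv2.morphologyEx(bl.astype(np.uint8),cv2.MORPH_OPEN,np.ones((3,3)))
u=np.arange(278,322); v=np.array([220+np.nonzero(bl[220:240,k])[0].max() if bl[220:240,k].any() else 0 for k in u]); print(v.tolist())
p=np.polyfit(u,v,1)
P=plane("top",[(280,np.polyval(p,280)),(320,np.polyval(p,320))],.02); print("vise side yaw",np.degrees(np.arctan2(*(P[0]-P[1])[1::-1])),P)
# blue at jaw height, narrower
D=np.load("top0.npy");C=cloud("top",D); 
for n in("top","side"):
    t=cv2.imread(f"pics/{n}0.png");h=cv2.cvtColor(t,cv2.COLOR_BGR2HSV);C=cloud(n,np.load(f"{n}0.npy"))
    bl=(h[...,0]>100)&(h[...,0]<130)&(h[...,1]>110); z=C[...,2]; Q=C[bl&(z>.008)&(z<.09)&(abs(C[...,0]-.585)<.1)&(abs(C[...,1]-.05)<.16)]
    print(n,"all blue",cv2.minAreaRect(Q[:,:2].astype(np.float32)*1000))
    Q=C[(z>.066)&(z<.082)&(abs(C[...,0]-.585)<.07)&(C[...,1]>-.045)&(C[...,1]<.0)]; print(len(Q),cv2.minAreaRect(Q[:,:2].astype(np.float32)*1000))
go((.443,.245,.26),97.5)
E
```

```text
rim top [[0.58644337 0.02283655 0.175     ]]
[222, 223, 223, 229, 229, 229, 229, 229, 229, 228, 228, 228, 228, 228, 228, 228, 228, 228, 228, 228, 228, 228, 221, 221, 221, 221, 221, 227, 227, 227, 227, 227, 227, 227, 227, 227, 227, 227, 227, 227, 227, 226, 226, 226]
vise side yaw 92.86694863466987 [[ 0.52273629  0.08649802  0.02      ]
 [ 0.52910823 -0.04073838  0.02      ]]
top all blue ((583.7755737304688, 43.29048156738281), (131.90065002441406, 203.6156005859375), 6.096208572387695)
229 ((588.5109252929688, -13.347283363342285), (93.98316955566406, 27.960391998291016), 1.6548656225204468)
side all blue ((586.488037109375, 40.11500549316406), (140.17799377441406, 219.1629638671875), 5.30930233001709)
330 ((591.5873413085938, -14.186824798583984), (94.65499114990234, 33.408451080322266), 3.8659210205078125)
t 0.1 ee [0.2091 0.5349 0.2044] yaw 68.64 tilt 0.11 F [0.1 0.2 0. ] T [-0.04  0.    0.05] w 0.0942 | turn -0.5037 shift mm [-194.1 -317.9  -55.6]
```

>>> {"fn": "apply_moves", "kwargs": {
  "plan": [
    [[0, 0, -0.03, 0, 0, -0.168], [0, 0, -0.03, 0, 0, -0.168], [0, 0, 0, 0, 0, -0.167]]
  ],
  "hand": 0.06,
  "grip_force": 40
}}

```text
time_s: 0.48
ee_pos: [0.2102, 0.5369, 0.2683]
tool_rot: [-0.068, 0.998, 0.002, 0.001]
contact_force: [-0.3, -0.7, -0.2]
gripper_width: 0.0676
grip_force: 0.0
```

>>> {"fn": "apply_moves", "kwargs": {
  "plan": [
    [[-0.0277, -0.0454, 0, 0, 0, 0], [-0.0277, -0.0454, 0, 0, 0, 0], [-0.0277, -0.0454, 0, 0, 0, 0], [-0.0277, -0.0454, 0, 0, 0, 0], [-0.0277, -0.0454, 0, 0, 0, 0], [-0.0277, -0.0454, 0, 0, 0, 0], [-0.0277, -0.0454, 0, 0, 0, 0], [0, 0, 0, 0, 0, 0]]
  ]
}}

```text
time_s: 1.48
ee_pos: [0.4445, 0.2428, 0.2648]
tool_rot: [-0.062, 0.998, -0.0, -0.0]
contact_force: [0.1, -0.1, -0.4]
gripper_width: 0.0601
grip_force: 0.0
```

```bash
python3 - <<'E'
from h import *
for a,b in(((286.5,228.5),(318.5,226.5)),):
    P=plane("top",[a,b],.02); print("vise yaw",np.degrees(np.arctan2(*(P[0]-P[1])[1::-1])))
go((.443,.245,.126),97.5)
E
```

```text
vise yaw 95.33108228059442
t 1.48 ee [0.4445 0.2428 0.2648] yaw 97.13 tilt 0.07 F [ 0.1 -0.1 -0.4] T [ 0.03  0.01 -0.02] w 0.0601 | turn -0.0065 shift mm [  1.2   2.4 138.8]
```

>>> {"fn": "apply_moves", "kwargs": {
  "plan": [
    [[0.001, 0.0024, 0.046, 0, 0, 0], [0, 0, 0.046, 0, 0, 0], [0, 0, 0.046, 0, 0, 0], [0, 0, 0, 0, 0, 0], [0, 0, 0, 0, 0, 0]]
  ]
}}

```text
time_s: 2.1
ee_pos: [0.4423, 0.2488, 0.1289]
tool_rot: [-0.065, 0.998, 0.0, 0.001]
contact_force: [0.6, -0.5, 0.3]
gripper_width: 0.0604
grip_force: 0.0
```

>>> {"fn": "apply_moves", "kwargs": {
  "plan": [
    [[0, 0, 0, 0, 0, 0], [0, 0, 0, 0, 0, 0], [0, 0, 0, 0, 0, 0]]
  ],
  "hand": 0.0
}}

```text
time_s: 2.48
ee_pos: [0.4423, 0.248, 0.1285]
tool_rot: [-0.065, 0.998, 0.0, 0.001]
contact_force: [0.2, 0.1, 0.8]
gripper_width: 0.0333
grip_force: 0.7
```

>>> {"fn": "apply_moves", "kwargs": {
  "plan": [
    [[0, -0.002, 0, 0, 0, 0], [0, 0, 0.0, 0, 0, 0], [0, 0, 0, 0, 0, 0], [0, 0, 0, 0, 0, 0]]
  ]
}}

```text
time_s: 2.98
ee_pos: [0.4424, 0.2461, 0.1281]
tool_rot: [-0.065, 0.998, 0.0, 0.001]
contact_force: [-1.9, 1.0, 6.1]
gripper_width: 0.0273
grip_force: 40.0
```

```bash
python3 - <<'E'
from h import *
go((.5875,.0205,.33),95)
E
```

```text
t 2.98 ee [0.4424 0.2461 0.1281] yaw 97.46 tilt 0.07 F [-1.9  1.   6.1] T [0.22 0.12 0.  ] w 0.0273 | turn 0.0429 shift mm [-124.9 -237.4 -201.9]
```

>>> {"fn": "apply_moves", "kwargs": {
  "plan": [
    [[0, 0, -0.03, 0, 0, 0], [0, 0, -0.05, 0, 0, 0], [0, 0, -0.05, 0, 0, 0], [0, 0, -0.055, 0, 0, 0], [0, 0, 0, 0, 0, 0]]
  ]
}}

```text
time_s: 3.6
ee_pos: [0.4441, 0.2464, 0.3162]
tool_rot: [-0.065, 0.998, 0.001, 0.004]
contact_force: [1.6, 0.4, -4.4]
gripper_width: 0.0277
grip_force: 40.0
```

>>> {"fn": "apply_moves", "kwargs": {
  "plan": [
    [[-0.01, -0.02, 0, 0, 0, 0.043], [-0.023, -0.0435, 0, 0, 0, 0], [-0.023, -0.0435, 0, 0, 0, 0], [-0.023, -0.0435, 0, 0, 0, 0], [-0.023, -0.0435, 0, 0, 0, 0], [-0.021, -0.04, 0, 0, 0, 0], [0, 0, 0, 0, 0, 0], [0, 0, 0, 0, 0, 0]]
  ]
}}

```text
time_s: 4.6
ee_pos: [0.584, 0.0242, 0.3089]
tool_rot: [-0.043, 0.999, 0.001, -0.003]
contact_force: [0.2, 0.5, -4.5]
gripper_width: 0.0277
grip_force: 40.0
```

```bash
cat > m3.py <<'E'
from h import *
import sys
k=sys.argv[1]
W=np.zeros((600,800,3),np.uint8)
for i,n in enumerate(("side","top")):
    p,d=capture(n); p=p[:,:,::-1]; cv2.imwrite(f"pics/{n}{k}.png",p); np.save(f"{n}{k}.npy",d)
    b=((295,110,395,260),(245,155,345,305))[i]
    W[:600,i*400:i*400+400]=cv2.resize(p[b[1]:b[3],b[0]:b[2]],None,fx=4,fy=4,interpolation=cv2.INTER_NEAREST)
cv2.imwrite(f"pics/c{k}.png",W)
go((.5875,.0205,.33),95)
E
python3 m3.py 1
```

```text
t 4.7 ee [0.5844 0.025  0.3106] yaw 95.06 tilt 0.19 F [ 0.2  0.1 -4. ] T [ 0.11  0.   -0.01] w 0.0276 | turn 0.0011 shift mm [ -2.7  -4.7 -19.4]
```

View pics/c1.png

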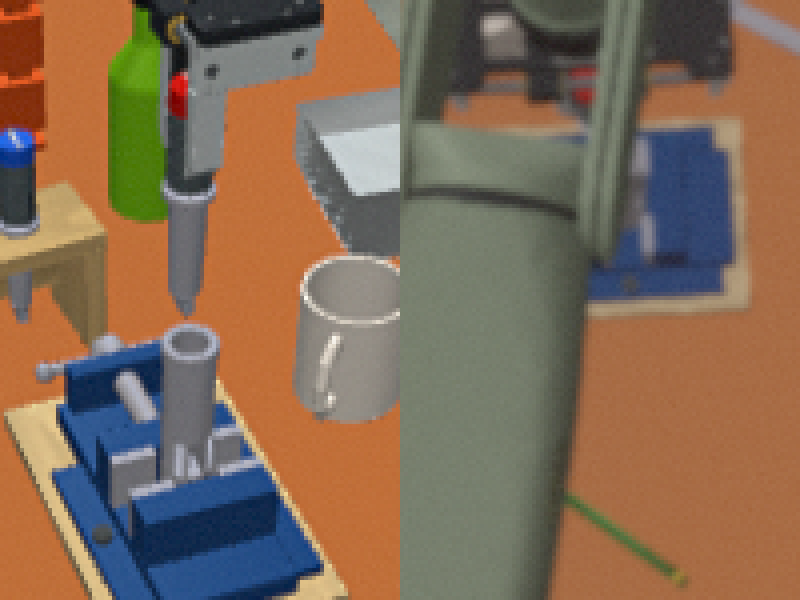

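```bash
python3 - <<'E'
from h import *
s=robot.observe(); e=s["ee_pos"]
Rm=R.from_quat(s["tool_rot"]).as_matrix()
for nm,d in(("collar under",.0243),("tang end",.1103)):
    print(nm,proj("side",e+Rm[:,2]*d))
I=cv2.imread("pics/side1.png"); 
h=cv2.cvtColor(I,cv2.COLOR_BGR2HSV); g=(h[...,1]<70)
D=np.load("side1.npy");C=cloud("side",D)
for r in range(152,190,2):
    k=np.nonzero(g[r,330:355]&(D[r,330:355]<1.23))[0]+330
    if len(k): print(r,k.min(),k.max(),(k.min()+k.max())/2,C[r,k].mean(0).round(4))
# sleeve: rim
print("sleeve proj if (.5875,.0205):",proj("side",[[.5875,.0205,.175]]))
m=(h[...,1]<60)
for r in range(189,222,2):
    k=np.nonzero(m[r,328:356])[0]+328; print(r,k.min(),k.max(),(k.min()+k.max())/2)
p,_=capture("side")
E
```

```text
collar under [[341.07611324 156.94007172]]
tang end [[339.97931675 185.78418578]]
152 337 348 342.5 [0.5805 0.0042 0.3149]
154 336 347 341.5 [0.581  0.0125 0.3037]
156 335 348 341.5 [0.5821 0.0152 0.2961]
158 336 348 342.0 [0.5828 0.0131 0.2918]
160 337 347 342.0 [0.5821 0.0105 0.2881]
162 337 346 341.5 [0.5825 0.0149 0.2793]
164 337 346 341.5 [0.5829 0.0155 0.2731]
166 337 345 341.0 [0.5817 0.015  0.2678]
168 337 345 341.0 [0.5818 0.0149 0.2621]
170 337 345 341.0 [0.5822 0.0155 0.2558]
172 337 345 341.0 [0.5826 0.0162 0.2493]
174 337 345 341.0 [0.5826 0.0158 0.2436]
176 337 345 341.0 [0.5828 0.0159 0.2375]
178 337 345 341.0 [0.5831 0.0164 0.2311]
180 337 344 340.5 [0.582  0.0163 0.2253]
182 337 344 340.5 [0.5819 0.0153 0.22  ]
184 339 343 341.0 [0.5827 0.0132 0.2153]
186 341 343 342.0 [0.5858 0.0145 0.2074]
sleeve proj if (.5875,.0205): [[341.56385021 194.63559394]]Traceback (most recent call last):
  File "<stdin>", line 16, in <module>
    return umr_minimum(a, axis, None, out, keepdims, initial, where)
ValueError: zero-size array to reduction operation minimum which has no identity
```

```bash
python3 - <<'E'
from h import *
I=cv2.imread("pics/side0.png"); h=cv2.cvtColor(I,cv2.COLOR_BGR2HSV); D=np.load("side0.npy");C=cloud("side",D)
m=np.zeros(D.shape,bool); m[180:225,325:365]=1
m&=(h[...,1]<70)
P=C[m&(C[...,2]>.115)&(C[...,2]<.165)]; P=P[abs(P[:,0]-.588)<.03]
from scipy.optimize import least_squares
f=lambda R_:least_squares(lambda c:np.hypot(P[:,0]-c[0],P[:,1]-c[1])-R_,[.588,.02],loss="soft_l1",f_scale=.001).x
print("sleeve",len(P),f(.017)); 
for r in range(198,216,2):
    k=np.nonzero(m[r])[0]; print(r,k.min(),k.max(),(k.min()+k.max())/2, plane("side",[((k.min()+k.max())/2,195)],.175)[0,:2])
P=0
I=cv2.imread("pics/side1.png"); h=cv2.cvtColor(I,cv2.COLOR_BGR2HSV); D=np.load("side1.npy");C=cloud("side",D)
m=np.zeros(D.shape,bool); m[162:182,330:355]=1
P=C[m&(h[...,1]<70)&(abs(C[...,1]-.02)<.03)]; print("gauge",len(P),f(.011),P[:,2].min())
# rim by bright ring: saturation low, value high
m=np.zeros(D.shape,bool); m[186:212,325:365]=1; m&=(h[...,1]<70)&(h[...,2]>150)
v,u=np.nonzero(m); print(u.min(),u.max(),v.min(),v.max())
E
```

```text
sleeve 210 [0.58877551 0.01940047]
198 335 349 342.0 [0.58813413 0.01885292]
200 336 348 342.0 [0.58813413 0.01885292]
202 336 348 342.0 [0.58813413 0.01885292]
204 325 348 336.5 [0.57493095 0.02249603]
206 325 348 336.5 [0.57493095 0.02249603]
208 325 348 336.5 [0.57493095 0.02249603]
210 326 350 338.0 [0.57853254 0.02150226]
212 327 352 339.5 [0.58213359 0.02050863]
214 328 353 340.5 [0.58453399 0.0198463 ]
gauge 178 [0.58518912 0.02358648] 0.21866673403755987
325 349 191 211
```

>>> {"fn": "apply_moves", "kwargs": {
  "plan": [
    [[-0.003, -0.0046, 0, 0, 0, 0], [0, 0, 0.02, 0, 0, 0], [0, 0, 0.015, 0, 0, 0], [0, 0, 0.01, 0, 0, 0], [0, 0, 0, 0, 0, 0]]
  ],
  "grip_force": 60
}}

```text
time_s: 5.32
ee_pos: [0.5883, 0.0198, 0.2663]
tool_rot: [-0.044, 0.999, 0.0, -0.001]
contact_force: [-0.3, 0.5, -3.2]
gripper_width: 0.0272
grip_force: 60.0
```

```bash
python3 - <<'E'
from h import *
go((.5878,.0206,.21),95)
E
```

```text
t 5.33 ee [0.5883 0.0198 0.2663] yaw 95.01 tilt 0.13 F [-0.3  0.5 -3.2] T [0.02 0.07 0.  ] w 0.0272 | turn 0.0001 shift mm [ 0.5  0.8 56.3]
```

>>> {"fn": "apply_moves", "kwargs": {
  "plan": [
    [[0, 0.0004, 0.015, 0, 0, 0], [0, 0, 0.015, 0, 0, 0], [0, 0, 0.01, 0, 0, 0], [0, 0, 0.006, 0, 0, 0], [0, 0, 0, 0, 0, 0]]
  ]
}}

```text
time_s: 5.95
ee_pos: [0.5879, 0.0201, 0.2199]
tool_rot: [-0.044, 0.999, 0.0, -0.002]
contact_force: [-3.9, 0.3, -5.9]
gripper_width: 0.0273
grip_force: 60.0
```

>>> {"fn": "apply_moves", "kwargs": {
  "plan": [
    [[0.001, 0, 0.004, 0, 0, 0], [0, 0, 0.004, 0, 0, 0], [0, 0, 0.002, 0, 0, 0], [0, 0, 0, 0, 0, 0]]
  ]
}}

```text
time_s: 6.45
ee_pos: [0.5876, 0.0201, 0.2118]
tool_rot: [-0.044, 0.999, 0.0, -0.0]
contact_force: [-5.3, 1.1, -2.4]
gripper_width: 0.0271
grip_force: 60.0
```

>>> {"fn": "apply_moves", "kwargs": {
  "plan": [
    [[0.0015, 0, 0, 0, 0, 0], [0, 0, 0.002, 0, 0, 0], [0, 0, 0, 0, 0, 0], [0, 0, 0, 0, 0, 0]]
  ]
}}

```text
time_s: 6.95
ee_pos: [0.5871, 0.02, 0.2098]
tool_rot: [-0.044, 0.999, 0.0, 0.001]
contact_force: [-2.4, 2.5, -3.3]
gripper_width: 0.0276
grip_force: 60.0
```

```bash
python3 - <<'E'
from h import *
go((.5878,.0206,.21),95)
E
```

```text
t 6.95 ee [0.5871 0.02   0.2098] yaw 95.0 tilt 0.09 F [-2.4  2.5 -3.3] T [ 0.45  0.42 -0.01] w 0.0276 | turn 0.0 shift mm [-0.7  0.5 -0.2]
```

>>> {"fn": "apply_moves", "kwargs": {
  "plan": [
    [[0.001, 0.0007, 0.001, 0, 0, 0.13], [0, 0, 0.001, 0, 0, -0.13], [0, 0, 0.001, 0, 0, -0.13], [0, 0, 0.001, 0, 0, 0.13]]
  ]
}}

```text
time_s: 7.45
ee_pos: [0.5868, 0.0201, 0.206]
tool_rot: [-0.042, 0.999, -0.0, 0.002]
contact_force: [-0.1, -0.1, -2.2]
gripper_width: 0.0276
grip_force: 60.0
```

```bash
python3 - <<'E'
from h import *
go((.5878,.0206,.2),95)
E
```

```text
t 7.45 ee [0.5868 0.0201 0.206 ] yaw 94.84 tilt 0.2 F [-0.1 -0.1 -2.2] T [ 0.31  0.12 -0.05] w 0.0276 | turn -0.0028 shift mm [-1.   0.4  6. ]
```

>>> {"fn": "apply_moves", "kwargs": {
  "plan": [
    [[0, 0, 0.001, 0, 0, 0.13], [0, 0, 0.001, 0, 0, -0.13], [0, 0, 0.001, 0, 0, -0.13], [0, 0, 0.001, 0, 0, 0.13]]
  ]
}}

```text
time_s: 7.95
ee_pos: [0.587, 0.0201, 0.2031]
tool_rot: [-0.042, 0.999, -0.0, 0.002]
contact_force: [-1.1, 1.3, 1.6]
gripper_width: 0.0274
grip_force: 60.0
```

>>> {"fn": "apply_moves", "kwargs": {
  "plan": [
    [[0, 0, 0.001, 0, 0, 0.13], [0, 0, 0.001, 0, 0, -0.13], [0, 0, 0.0005, 0, 0, -0.13], [0, 0, 0.0005, 0, 0, 0.13]]
  ]
}}

```text
time_s: 8.45
ee_pos: [0.587, 0.0201, 0.2012]
tool_rot: [-0.043, 0.999, -0.0, 0.002]
contact_force: [-3.4, 1.1, 4.3]
gripper_width: 0.0274
grip_force: 60.0
```

>>> {"fn": "apply_moves", "kwargs": {
  "plan": [
    [[0, 0, 0.001, 0, 0, 0.13], [0, 0, 0.001, 0, 0, -0.13], [0, 0, 0.001, 0, 0, -0.13], [0, 0, 0.001, 0, 0, 0.13], [0, 0, 0, 0, 0, 0.13], [0, 0, 0, 0, 0, -0.13], [0, 0, 0, 0, 0, -0.13], [0, 0, 0, 0, 0, 0.13]]
  ]
}}

```text
time_s: 9.45
ee_pos: [0.5871, 0.0201, 0.1991]
tool_rot: [-0.043, 0.999, -0.001, 0.003]
contact_force: [-7.0, 1.1, 11.5]
gripper_width: 0.0272
grip_force: 60.0
```

>>> {"fn": "apply_moves", "kwargs": {
  "plan": [
    [[0.001, 0, 0.001, 0, 0, 0.13], [0.001, 0, 0.001, 0, 0, -0.13], [0, 0, 0, 0, 0, -0.13], [0, 0, 0, 0, 0, 0.13], [0, 0, 0, 0, 0, 0.13], [0, 0, 0, 0, 0, -0.13], [0, 0, 0, 0, 0, -0.13], [0, 0, 0, 0, 0, 0.13]]
  ]
}}

```text
time_s: 10.45
ee_pos: [0.587, 0.0201, 0.1991]
tool_rot: [-0.043, 0.999, -0.001, 0.005]
contact_force: [-3.6, 2.2, 15.3]
gripper_width: 0.0272
grip_force: 60.0
```

```bash
python3 m3.py 2
```

```text
t 10.55 ee [0.587  0.0202 0.1991] yaw 94.94 tilt 0.58 F [-4.   1.7 15.7] T [0.48 1.44 0.07] w 0.0275 | turn -0.001 shift mm [  -0.5    0.3 -130.9]
```

View pics/c2.png

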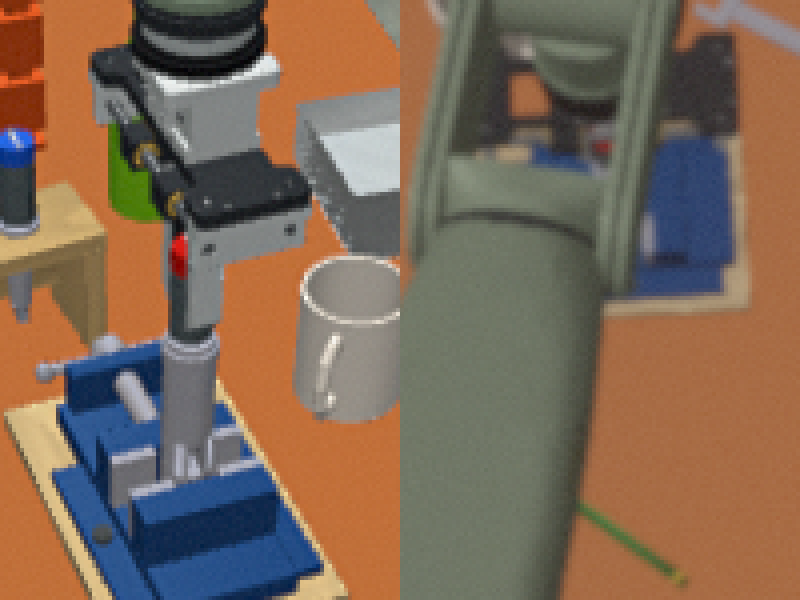

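The gauge appears seated: its collar is on the mouth at about (190,345) in the crop. I'll do one more light twist, then unload and release.

>>> {"fn": "apply_moves", "kwargs": {
  "plan": [
    [[0, 0, 0.001, 0, 0, 0.13], [0, 0, 0.0005, 0, 0, -0.13], [0, 0, 0, 0, 0, -0.13], [0, 0, 0, 0, 0, 0.13], [0, 0, 0, 0, 0, 0]]
  ]
}}

```text
time_s: 11.18
ee_pos: [0.5871, 0.0202, 0.199]
tool_rot: [-0.044, 0.999, -0.001, 0.005]
contact_force: [-5.7, 2.0, 20.3]
gripper_width: 0.0273
grip_force: 60.0
```

>>> {"fn": "apply_moves", "kwargs": {
  "plan": [
    [[0, 0, -0.004, 0, 0, 0], [0, 0, -0.0025, 0, 0, 0], [0, 0, 0, 0, 0, 0]]
  ]
}}

```text
time_s: 11.55
ee_pos: [0.5868, 0.0201, 0.1991]
tool_rot: [-0.044, 0.999, -0.0, 0.004]
contact_force: [4.9, 1.5, 1.0]
gripper_width: 0.0273
grip_force: 60.0
```

>>> {"fn": "apply_moves", "kwargs": {
  "plan": [
    [[0, 0, 0, 0, 0, 0], [0, 0, 0, 0, 0, 0], [0, 0, 0, 0, 0, 0], [0, 0, 0, 0, 0, 0]]
  ],
  "hand": 0.06
}}

```text
time_s: 12.05
ee_pos: [0.5833, 0.0203, 0.1972]
tool_rot: [-0.044, 0.999, -0.0, -0.0]
contact_force: [0.2, -0.8, -1.2]
gripper_width: 0.0595
grip_force: 0.0
```

>>> {"fn": "apply_moves", "kwargs": {
  "plan": [
    [[0, 0, -0.03, 0, 0, 0], [0, 0, -0.045, 0, 0, 0], [0, -0.02, -0.02, 0, 0, 0], [0, -0.06, 0, 0, 0, 0], [0, -0.06, 0, 0, 0, 0], [0, -0.06, 0, 0, 0, 0], [0, 0, 0, 0, 0, 0]]
  ]
}}

```text
time_s: 12.92
ee_pos: [0.6004, -0.1832, 0.2916]
tool_rot: [-0.041, 0.999, -0.0, -0.001]
contact_force: [0.4, 0.2, -0.0]
gripper_width: 0.06
grip_force: 0.0
```

```bash
python3 - <<'E'
from h import *
for n in("side","top"):
    p,d=capture(n); cv2.imwrite(f"pics/{n}3.png",p[:,:,::-1]); np.save(f"{n}3.npy",d)
I=cv2.imread("pics/side3.png"); h=cv2.cvtColor(I,cv2.COLOR_BGR2HSV); C=cloud("side",np.load("side3.npy"))
m=np.zeros(h.shape[:2],bool); m[120:260,300:390]=1; m&=((h[...,0]<6)|(h[...,0]>172))&(h[...,1]>150)
P=C[m]; P=P[abs(P[:,0]-.588)<.04]; v,u=np.nonzero(m); print("cap",len(P),u.mean(),v.mean(),np.median(P,0).round(4),np.percentile(P[:,2],[50,90,97]).round(4))
d=np.array([.241,.9705]); d/=np.hypot(*d)
tail=np.array([.4662,-.4147]); 
go((.475,-.385,.15),-13.7)
E
```

```text
cap 98 342.1224489795918 173.4795918367347 [0.5851 0.0115 0.2456] [0.2456 0.2492 0.2501]
t 13.03 ee [ 0.6006 -0.1792  0.292 ] yaw 94.91 tilt 0.07 F [0.7 0.7 0.3] T [0.06 0.03 0.  ] w 0.0603 | turn -1.2459 shift mm [229.7  73.3 142. ]
```

>>> {"fn": "apply_moves", "kwargs": {
  "plan": [
    [[0, 0, 0.015, 0, 0, 0.18], [0, 0, 0.015, 0, 0, 0.18], [0, 0, 0.015, 0, 0, 0.18], [0, 0, 0.015, 0, 0, 0.18], [0, 0, 0.015, 0, 0, 0.18], [0, 0, 0.015, 0, 0, 0.18], [0, 0, 0.015, 0, 0, 0.18], [0, 0, 0.015, 0, 0, 0.18]]
  ]
}}

```text
time_s: 14.02
ee_pos: [0.6011, -0.1765, 0.1723]
tool_rot: [0.627, 0.779, 0.0, -0.0]
contact_force: [-0.5, 0.6, 0.1]
gripper_width: 0.0603
grip_force: 0.0
```

>>> {"fn": "apply_moves", "kwargs": {
  "plan": [
    [[0, 0, 0, 0, 0, 0.155], [0, 0, 0, 0, 0, 0.15], [0, 0, 0, 0, 0, 0.15], [0, 0, 0, 0, 0, 0]]
  ]
}}

```text
time_s: 14.52
ee_pos: [0.6011, -0.1769, 0.1727]
tool_rot: [0.784, 0.62, 0.0, -0.0]
contact_force: [0.2, -0.0, -0.0]
gripper_width: 0.0599
grip_force: 0.0
```

```bash
python3 - <<'E'
from h import *
I=cv2.imread("pics/side3.png"); h=cv2.cvtColor(I,cv2.COLOR_BGR2HSV)
# drift top ridge at z: fit u(v) along centre of dark strip
b_,g,r=[I[...,k].astype(int) for k in range(3)]
m=np.zeros(r.shape,bool); m[300:390,325:365]=1; m&=((r-b_)<10)&(h[...,2]<90)
v,u=np.nonzero(m); print(v.max(), [int(x) for x in np.unique(v)[-12:]])
vv=np.arange(345,384); uc=[u[v==k].mean() for k in vv if (v==k).any()]; vk=[k for k in vv if (v==k).any()]
p=np.polyfit(vk,uc,1); 
for z in(.05,.055): 
    P=plane("side",[(np.polyval(p,345),345),(np.polyval(p,383),383)],z); print(z,P.round(4).tolist(),np.degrees(np.arctan2(*(P[0]-P[1])[1::-1])))
D=np.load("side0.npy");C=cloud("side",D)
for v0 in(350,358,366,380,382,383,384): print(v0,C[v0,343:347].round(3).tolist()[1])
go((.475,-.385,.15),-13.7)
E
```

```text
383 [369, 370, 371, 372, 373, 377, 378, 379, 380, 381, 382, 383]
0.05 [[0.4894, -0.3234, 0.05], [0.4675, -0.4116, 0.05]] 76.08764680748006
0.055 [[0.4883, -0.3265, 0.055], [0.4665, -0.4143, 0.055]] 76.08764680748007
350 [0.487, -0.339, 0.055]
358 [0.482, -0.357, 0.053]
366 [0.476, -0.377, 0.056]
380 [0.468, -0.404, 0.049]
382 [0.468, -0.403, 0.039]
383 [0.468, -0.405, 0.038]
384 [0.468, -0.403, 0.031]
t 14.53 ee [ 0.6011 -0.1769  0.1727] yaw -13.34 tilt 0.02 F [ 0.2 -0.  -0. ] T [-0.11  0.02 -0.01] w 0.0599 | turn 0.0063 shift mm [-232.   -73.2   22.7]
```

>>> {"fn": "apply_moves", "kwargs": {
  "plan": [
    [[-0.045, -0.0151, 0, 0, 0, 0.009], [-0.045, -0.0151, 0, 0, 0, 0], [-0.045, -0.0151, 0.02, 0, 0, 0], [-0.045, -0.0151, 0.02, 0, 0, 0], [-0.045, -0.0151, 0.02, 0, 0, 0], [0, 0, 0, 0, 0, 0]]
  ],
  "hand": 0.04
}}

```text
time_s: 15.28
ee_pos: [0.4707, -0.3796, 0.1105]
tool_rot: [0.789, 0.615, -0.0, -0.002]
contact_force: [-0.0, 0.5, 0.7]
gripper_width: 0.0398
grip_force: 0.0
```

```bash
python3 - <<'E'
from h import *
go((.4755,-.378,.024),-13.9)
E
```

```text
t 15.28 ee [ 0.4707 -0.3796  0.1105] yaw -14.16 tilt 0.22 F [-0.   0.5  0.7] T [-0.07 -0.01 -0.01] w 0.0398 | turn -0.0045 shift mm [ 2.7  4.2 86.5]
```

>>> {"fn": "apply_moves", "kwargs": {
  "plan": [
    [[0.001, 0.002, 0.03, 0, 0, 0], [0, 0, 0.03, 0, 0, 0], [0, 0, 0.015, 0, 0, 0], [0, 0, 0.01, 0, 0, 0], [0, 0, 0, 0, 0, 0]]
  ]
}}

```text
time_s: 15.9
ee_pos: [0.4757, -0.378, 0.0274]
tool_rot: [0.788, 0.615, 0.0, -0.0]
contact_force: [-0.6, -0.9, 0.7]
gripper_width: 0.04
grip_force: 0.0
```

```bash
python3 - <<'E'
from h import *
go((.4755,-.378,.024),-13.9)
p,d=capture("side"); cv2.imwrite("pics/c4.png",cv2.resize(p[300:400,285:405,::-1],None,fx=6,fy=6,interpolation=cv2.INTER_NEAREST))
E
```

```text
t 15.9 ee [ 0.4757 -0.378   0.0274] yaw -14.03 tilt 0.02 F [-0.6 -0.9  0.7] T [-0.03  0.07 -0.03] w 0.04 | turn -0.0023 shift mm [-0.1 -0.2  3.4]
```

View pics/c4.png

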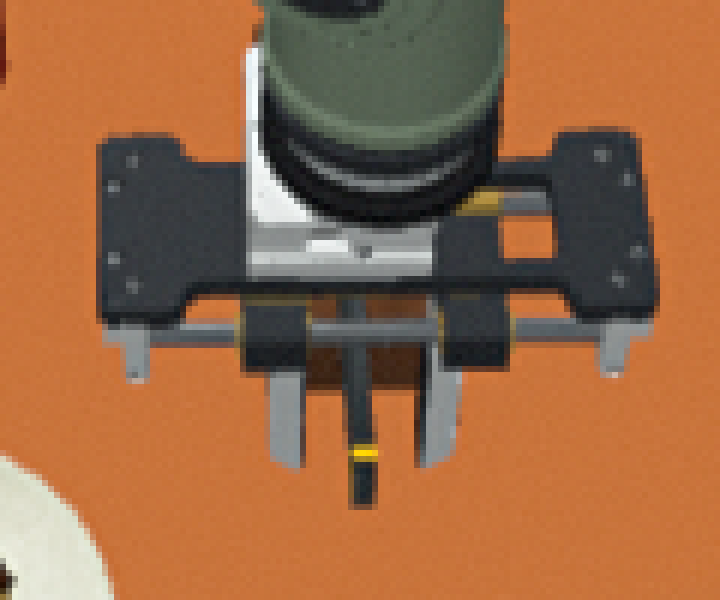

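The drift (with its yellow band at crop (365,453)) sits centred between the open fingers. I'm closing on it.

>>> {"fn": "apply_moves", "kwargs": {
  "plan": [
    [[0, 0, 0.003, 0, 0, 0], [0, 0, 0, 0, 0, 0], [0, 0, 0, 0, 0, 0], [0, 0, 0, 0, 0, 0], [0, 0, 0, 0, 0, 0]]
  ],
  "hand": 0.0,
  "grip_force": 60
}}

```text
time_s: 16.58
ee_pos: [0.4754, -0.3786, 0.0247]
tool_rot: [0.789, 0.615, -0.0, 0.0]
contact_force: [0.0, -0.6, 0.7]
gripper_width: 0.0071
grip_force: 60.0
```

>>> {"fn": "apply_moves", "kwargs": {
  "plan": [
    [[0, 0, -0.02, 0, 0, 0], [0, 0, -0.03, 0, 0, 0], [0, 0, -0.03, 0, 0, 0], [0, 0, -0.015, 0, 0, 0], [0, 0, 0, 0, 0, 0]]
  ]
}}

```text
time_s: 17.2
ee_pos: [0.4762, -0.3793, 0.1212]
tool_rot: [0.789, 0.615, 0.0, 0.002]
contact_force: [-0.7, -0.6, -1.6]
gripper_width: 0.0076
grip_force: 60.0
```

```bash
cat > m5.py <<'E'
from h import *
import sys
p,d=capture("side"); I=p[:,:,::-1].copy(); cv2.imwrite(f"pics/side{sys.argv[1]}.png",I)
t,dt=capture("top"); cv2.imwrite(f"pics/top{sys.argv[1]}.png",t[:,:,::-1])
s=robot.observe(); e=s["ee_pos"]; Rm=R.from_quat(s["tool_rot"]).as_matrix()
g=e-Rm[:,2]*.019; tip=g+Rm[:,0]*.178; tl=tip+[0,0,-.013]
print("pred tip low",tl.round(4),"px",proj("side",[tl,tl+[0,0,.01],g+Rm[:,0]*.058+[0,0,.013],g-Rm[:,0]*.027+[0,0,.013]]).round(1).tolist())
go((.5868,.0201,.0),4.8)
E
python3 m5.py 5; python3 - <<'E'
import cv2
I=cv2.imread("pics/side5.png")[240:390,290:410]; cv2.imwrite("pics/c5.png",cv2.resize(I,None,fx=4,fy=4,interpolation=cv2.INTER_NEAREST))
E
```

```text
pred tip low [ 0.5182 -0.2052  0.1247] px [[340.6, 279.7], [340.7, 276.8], [343.8, 316.4], [346.1, 352.6]]
t 17.3 ee [ 0.4748 -0.3779  0.1185] yaw -14.1 tilt 0.1 F [ 0.3 -0.2 -2.9] T [-0.23  0.12 -0.01] w 0.0074 | turn -0.3298 shift mm [387.2 144.9 118.5]
```

View pics/c5.png

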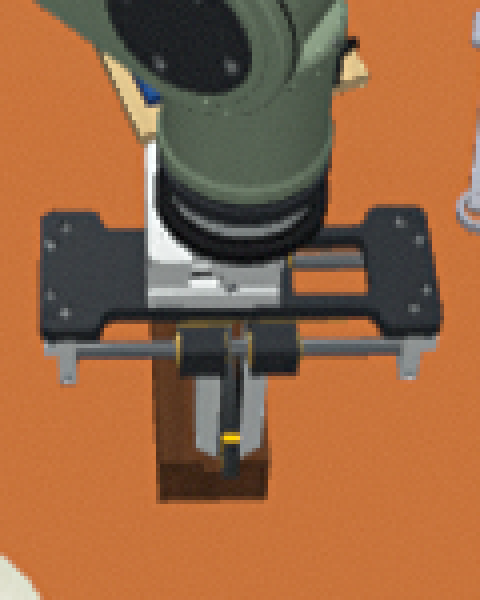

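Drift lifted, tail where predicted. I'm carrying it to the fixed-jaw side.

>>> {"fn": "apply_moves", "kwargs": {
  "plan": [
    [[0.035, 0.0155, 0, 0, 0, 0], [0.049, 0.0218, 0, 0, 0, 0], [0.049, 0.0218, 0, 0, 0, 0], [0.045, 0.02, 0, 0, 0, 0], [0.018, 0.008, 0, 0, 0, -0.11], [0, 0, 0, 0, 0, -0.11], [0, 0, 0, 0, 0, -0.11], [0, 0, 0, 0, 0, 0]]
  ]
}}

```text
time_s: 18.3
ee_pos: [0.6065, -0.2088, 0.1174]
tool_rot: [0.677, 0.736, -0.0, -0.002]
contact_force: [0.6, -0.2, -2.1]
gripper_width: 0.0076
grip_force: 60.0
```

```bash
python3 - <<'E'
from h import *
a=np.radians(94.7); d=np.array([np.cos(a),np.sin(a)]); g=np.array([.588,.0201])-.208*d
go((*g,.080),4.7)
E
```

```text
t 18.3 ee [ 0.6065 -0.2088  0.1174] yaw 4.75 tilt 0.21 F [ 0.6 -0.2 -2.1] T [-0.21 -0.02 -0.06] w 0.0076 | turn 0.0009 shift mm [21.7  0.3 37.4]
```

>>> {"fn": "apply_moves", "kwargs": {
  "plan": [
    [[0.01, 0, 0.01, 0, 0, 0], [0.0117, 0, 0.014, 0, 0, 0], [0, 0, 0.013, 0, 0, 0], [0, 0, 0, 0, 0, 0], [0, 0, 0, 0, 0, 0]]
  ]
}}

```text
time_s: 18.92
ee_pos: [0.606, -0.1882, 0.0825]
tool_rot: [0.677, 0.736, 0.0, 0.0]
contact_force: [0.1, 0.1, -2.1]
gripper_width: 0.0075
grip_force: 60.0
```

```bash
python3 m5.py 6; python3 - <<'E'
import cv2,numpy as np
I=cv2.imread("pics/side6.png")[175:275,310:390]; T=cv2.imread("pics/top6.png")[180:240,270:350]
W=np.zeros((600,800,3),np.uint8); W[:600,:480]=cv2.resize(I,None,fx=6,fy=6,interpolation=cv2.INTER_NEAREST); W[:240,480:800]=cv2.resize(T,None,fx=4,fy=4,interpolation=cv2.INTER_NEAREST)
cv2.imwrite("pics/c6.png",W)
E
```

```text
pred tip low [ 0.5915 -0.0111  0.089 ] px [[345.7, 227.8], [345.8, 225.0], [365.0, 252.4], [380.1, 277.9]]
t 19.02 ee [ 0.6064 -0.1885  0.0832] yaw 4.79 tilt 0.09 F [-0.7 -0.9 -2.3] T [-0.21  0.02 -0.03] w 0.0078 | turn -0.0002 shift mm [209.5  -2.1  83.2]
```

View pics/c6.png

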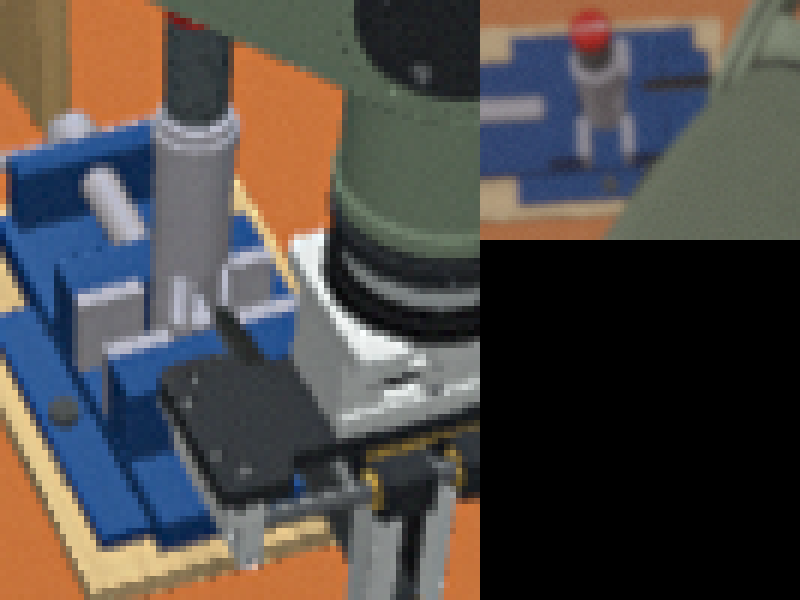

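The tip is at crop (213,305), lined up with the slot and about 13 mm short of the sleeve's outside. I'll lower it onto the jaw top.

>>> {"fn": "apply_moves", "kwargs": {
  "plan": [
    [[0, -0.001, 0.008, 0, 0, 0], [0, 0, 0.004, 0, 0, 0], [0, 0, 0, 0, 0, 0]]
  ]
}}

```text
time_s: 19.4
ee_pos: [0.6042, -0.1878, 0.0696]
tool_rot: [0.677, 0.736, -0.0, -0.001]
contact_force: [-0.3, 0.0, -1.9]
gripper_width: 0.0074
grip_force: 60.0
```

>>> {"fn": "apply_moves", "kwargs": {
  "plan": [
    [[0, 0, 0.0015, 0, 0, 0], [0, 0, 0.001, 0, 0, 0], [0, 0, 0, 0, 0, 0]]
  ]
}}

```text
time_s: 19.77
ee_pos: [0.6051, -0.188, 0.0684]
tool_rot: [0.677, 0.736, 0.0, 0.0]
contact_force: [-0.2, 0.8, 0.3]
gripper_width: 0.0076
grip_force: 60.0
```

```bash
python3 - <<'E'
from h import *
a=np.radians(94.7); d=np.array([np.cos(a),np.sin(a)]); g=np.array([.588,.0201])-.208*d
go((*g,.068),4.7)
print("entry px",proj("side",[[.5894,.0032,.074],[.5894,.0032,.102]]))
E
```

```text
t 19.77 ee [ 0.6051 -0.188   0.0684] yaw 4.81 tilt 0.04 F [-0.2  0.8  0.3] T [ 0.13  0.07 -0.02] w 0.0076 | turn 0.0018 shift mm [0.8 0.  0.4]
entry px [[343.07659297 228.49591086]
 [343.41244686 220.59678934]]
```

>>> {"fn": "apply_moves", "kwargs": {
  "plan": [
    [[0.006, 0, -0.0005, 0, 0, 0], [0.007, 0, 0, 0, 0, 0], [0.007, 0, 0, 0, 0, 0], [0, 0, 0, 0, 0, 0]]
  ]
}}

```text
time_s: 20.27
ee_pos: [0.603, -0.1671, 0.0685]
tool_rot: [0.676, 0.737, 0.0, -0.0]
contact_force: [1.0, 0.3, -0.8]
gripper_width: 0.0078
grip_force: 60.0
```

```bash
cat > st.py <<'E'
from h import *
a=np.radians(94.7); d=np.array([np.cos(a),np.sin(a)]); c=np.array([.588,.0201])
e=robot.observe()["ee_pos"][:2]; s=(e-c)@d+.178; print("tip past axis mm",round(1000*s,1),"lat mm (+ = tool y)",round(1000*((e-c)@np.array([d[1],-d[0]])),2))
go((*(c+(.097-.178)*d),.068),4.7)
E
python3 st.py
```

```text
tip past axis mm -9.8 lat mm (+ = tool y) -0.36
t 20.27 ee [ 0.603  -0.1671  0.0685] yaw 4.87 tilt 0.02 F [ 1.   0.3 -0.8] T [0.03 0.07 0.02] w 0.0078 | turn 0.003 shift mm [106.8   0.4   0.5]
```

>>> {"fn": "apply_moves", "kwargs": {
  "plan": [
    [[0.008, 0, 0, 0, 0, 0.001], [0.008, 0, 0, 0, 0, 0.001], [0.008, 0, 0, 0, 0, 0], [0.006, 0, 0, 0, 0, 0], [0, 0, 0, 0, 0, 0]]
  ]
}}

```text
time_s: 20.9
ee_pos: [0.6006, -0.1375, 0.0685]
tool_rot: [0.677, 0.736, 0.0, -0.0]
contact_force: [-1.0, -0.0, -0.1]
gripper_width: 0.0076
grip_force: 60.0
```

```bash
python3 st.py
```

```text
tip past axis mm 19.9 lat mm (+ = tool y) -0.37
t 20.9 ee [ 0.6006 -0.1375  0.0685] yaw 4.74 tilt 0.01 F [-1.  -0.  -0.1] T [0.1  0.11 0.02] w 0.0076 | turn 0.0007 shift mm [77.1  0.4  0.5]
```

>>> {"fn": "apply_moves", "kwargs": {
  "plan": [
    [[0.006, 0, 0, 0, 0, 0], [0.005, 0, 0, 0, 0, 0], [0.005, 0, 0, 0, 0, 0], [0.005, 0, 0, 0, 0, 0], [0.005, 0, 0, 0, 0, 0], [0, 0, 0, 0, 0, 0]]
  ]
}}

```text
time_s: 21.65
ee_pos: [0.5993, -0.1163, 0.0689]
tool_rot: [0.678, 0.735, -0.002, 0.003]
contact_force: [0.4, -9.7, -2.3]
gripper_width: 0.0076
grip_force: 60.0
```

```bash
python3 st.py
```

```text
tip past axis mm 41.1 lat mm (+ = tool y) 0.1
t 21.65 ee [ 0.5993 -0.1163  0.0689] yaw 4.66 tilt 0.4 F [ 0.4 -9.7 -2.3] T [-1.43 -0.15 -0.06] w 0.0076 | turn -0.0008 shift mm [55.9 -0.1  0.9]
```

>>> {"fn": "apply_moves", "kwargs": {
  "plan": [
    [[0.004, 0, 0, 0, 0, 0], [0.005, 0, 0, 0, 0, 0], [0.005, 0, 0, 0, 0, 0], [0.005, 0, 0, 0, 0, 0], [0.005, 0, 0, 0, 0, 0], [0.005, 0, 0, 0, 0, 0], [0, 0, 0, 0, 0, 0]]
  ]
}}

```text
time_s: 22.52
ee_pos: [0.5963, -0.0827, 0.0687]
tool_rot: [0.677, 0.736, 0.0, -0.0]
contact_force: [0.4, -0.5, 1.9]
gripper_width: 0.0075
grip_force: 60.0
```

```bash
cat > cap.py <<'E'
from h import *
import sys
p,dd=capture("side"); I=p[:,:,::-1].copy(); cv2.imwrite(f"pics/side{sys.argv[1]}.png",I); h=cv2.cvtColor(I,cv2.COLOR_BGR2HSV); C=cloud("side",dd)
t,dt=capture("top"); Ct=cloud("top",dt); ht=cv2.cvtColor(t,cv2.COLOR_RGB2HSV)
for n,H,C,b in(("side",h,C,(300,120,390,260)),("top",ht,Ct,(270,150,330,230))):
    m=np.zeros(H.shape[:2],bool); m[b[1]:b[3],b[0]:b[2]]=1; m&=((H[...,0]<6)|(H[...,0]>172))&(H[...,1]>150)
    P=C[m]; P=P[(P[:,2]>.2)]; v,u=np.nonzero(m)
    if len(P): print(n,"cap",len(P),u.mean().round(2),v.mean().round(2),v.min(),np.median(P,0).round(4),np.percentile(P[:,2],[50,90,97]).round(4))
E
python3 st.py; python3 cap.py 7
```

```text
tip past axis mm 74.8 lat mm (+ = tool y) -0.19
t 22.52 ee [ 0.5963 -0.0827  0.0687] yaw 4.72 tilt 0.03 F [ 0.4 -0.5  1.9] T [-0.31 -0.02 -0.03] w 0.0075 | turn 0.0004 shift mm [22.2  0.2  0.7]
side cap 70 341.57 172.04 166 [0.5822 0.0119 0.2521] [0.2521 0.2555 0.3233]
top cap 20 295.3 185.2 182 [0.5916 0.0261 0.2544] [0.2544 0.2586 0.2613]
```

>>> {"fn": "apply_moves", "kwargs": {
  "plan": [
    [[0.004, 0, 0, 0, 0, 0], [0.005, 0, 0, 0, 0, 0], [0.005, 0, 0, 0, 0, 0], [0.005, 0, 0, 0, 0, 0], [0.005, 0, 0, 0, 0, 0], [0, 0, 0, 0, 0, 0], [0, 0, 0, 0, 0, 0]]
  ]
}}

```text
time_s: 23.5
ee_pos: [0.5942, -0.0585, 0.0686]
tool_rot: [0.678, 0.735, 0.001, -0.0]
contact_force: [0.2, 1.0, 4.2]
gripper_width: 0.0076
grip_force: 60.0
```

```bash
python3 st.py; python3 cap.py 8; python3 - <<'E'
import cv2,numpy as np
# vise moved? compare board/vise pixels
a=cv2.imread("pics/side0.png").astype(np.float32);b=cv2.imread("pics/side8.png").astype(np.float32)
r=(slice(205,235),slice(300,332)); 
print("vise shift px",cv2.phaseCorrelate(cv2.cvtColor(a[r],6),cv2.cvtColor(b[r],6)))
E
```

```text
tip past axis mm 99.1 lat mm (+ = tool y) -0.23
t 23.5 ee [ 0.5942 -0.0585  0.0686] yaw 4.7 tilt 0.09 F [0.2 1.  4.2] T [ 0.17 -0.    0.02] w 0.0076 | turn -0.0 shift mm [-2.1  0.2  0.6]
side cap 30 338.1 169.52 143 [0.5782 0.0154 0.2559] [0.2559 0.2586 0.2592]
vise shift px ((-0.04862485285107354, 0.32665947295763154), 0.6085883508125941)
```

>>> {"fn": "apply_moves", "kwargs": {
  "plan": [
    [[0, 0, -0.001, 0, 0, 0], [0, 0, 0, 0, 0, 0], [0, 0, 0, 0, 0, 0]]
  ],
  "hand": 0.03
}}

```text
time_s: 23.98
ee_pos: [0.5935, -0.0594, 0.0687]
tool_rot: [0.678, 0.735, -0.0, -0.001]
contact_force: [0.1, 0.1, -1.1]
gripper_width: 0.0292
grip_force: 0.0
```

>>> {"fn": "apply_moves", "kwargs": {
  "plan": [
    [[0, 0, -0.015, 0, 0, 0], [0, 0, -0.04, 0, 0, 0], [-0.05, 0, -0.03, 0, 0, 0], [-0.05, 0, -0.03, 0, 0, 0], [0, 0, -0.05, 0, 0, 0], [0, 0, -0.05, 0, 0, 0], [0, 0, 0, 0, 0, 0]]
  ]
}}

```text
time_s: 24.85
ee_pos: [0.6052, -0.1606, 0.2921]
tool_rot: [0.678, 0.735, 0.002, 0.006]
contact_force: [0.3, -0.7, -0.6]
gripper_width: 0.03
grip_force: 0.0
```

```bash
python3 st.py; python3 cap.py 9; python3 - <<'E'
from h import *
I=cv2.imread("pics/side9.png"); h=cv2.cvtColor(I,cv2.COLOR_BGR2HSV)
# dark handle axis and collar underside: print columns
for r in range(166,206,3):
    row=I[r,330:356].astype(int); print(r,"".join("R" if (p[2]>100 and p[1]<60) else "d" if p.max()<80 else "g" if p.max()-p.min()<30 else "." for p in row), row.max(1)[12])
go((.588,.0201,.28),95)
E
```

```text
tip past axis mm -3.5 lat mm (+ = tool y) 2.36
t 24.85 ee [ 0.6052 -0.1606  0.2921] yaw 4.67 tilt 0.74 F [ 0.3 -0.7 -0.6] T [-0.11  0.06  0.03] w 0.03 | turn -0.0005 shift mm [100.5  -2.4 224.1]
side cap 19 335.76 170.14 141 [0.5769 0.0126 0.2504] [0.2504 0.2557 0.2573]
top cap 49 296.96 186.88 182 [0.5808 0.0207 0.2567] [0.2567 0.2613 0.2625]
166 .......gggggdddddddddddddd 47
169 ........Rgggggddddddddddd. 124
172 ........RRRgggggggggggg... 123
175 ........dRRR.gggggggggggdd 127
178 ........ddddddggggggggg... 66
181 ........ddddddddggggggg... 59
184 ........ddddddddddgg...... 64
187 ........dddddddddd........ 68
190 ......ggddddddddddg....... 63
193 ......ggggggggggggg....... 128
196 ......gggggggggggggg...... 116
199 ......ggggggggggggg....... 195
202 dddd..ggggggggggggg....... 115
205 dddddgggggggggggggg....... 116
t 24.95 ee [ 0.6025 -0.1592  0.2857] yaw 4.7 tilt 0.11 F [0.2 0.3 0.1] T [-0.03  0.11 -0.02] w 0.0294 | turn 1.5655 shift mm [   1.2 -179.9    5.7]
```

>>> {"fn": "apply_moves", "kwargs": {
  "plan": [
    [[0.02, 0, -0.015, 0, 0, 0], [0.04, 0, 0, 0, 0, 0], [0.05, 0, 0, 0, 0, 0], [0.045, 0, 0, 0, 0, 0], [0.025, 0, 0, 0, 0, 0], [0, 0, 0, 0, 0, 0], [0, 0, 0, 0, 0, 0]]
  ],
  "hand": 0.06
}}

```text
time_s: 25.82
ee_pos: [0.5872, 0.0202, 0.299]
tool_rot: [0.677, 0.736, -0.001, -0.0]
contact_force: [-0.2, -0.4, -0.1]
gripper_width: 0.0599
grip_force: 0.0
```

```bash
python3 - <<'E'
from h import *
go((.588,.0201,.208),4.7)
E
```

```text
t 25.82 ee [0.5872 0.0202 0.299 ] yaw 4.72 tilt 0.07 F [-0.2 -0.4 -0.1] T [-0.03  0.11  0.03] w 0.0599 | turn 0.0003 shift mm [-0.2  0.8 91. ]
```

>>> {"fn": "apply_moves", "kwargs": {
  "plan": [
    [[0, 0.0008, 0.03, 0, 0, 0], [0, 0, 0.035, 0, 0, 0], [0, 0, 0.025, 0, 0, 0], [0, 0, 0, 0, 0, 0], [0, 0, 0, 0, 0, 0]]
  ]
}}

```text
time_s: 26.45
ee_pos: [0.5892, 0.0194, 0.2106]
tool_rot: [0.678, 0.735, 0.0, 0.001]
contact_force: [0.1, 0.6, 1.1]
gripper_width: 0.06
grip_force: 0.0
```

>>> {"fn": "apply_moves", "kwargs": {
  "plan": [
    [[0, 0, 0, 0, 0, 0], [0, 0, 0, 0, 0, 0], [0, 0, 0, 0, 0, 0], [0, 0, 0, 0, 0, 0], [0, 0, 0, 0, 0, 0]]
  ],
  "hand": 0.0,
  "grip_force": 40
}}

```text
time_s: 27.08
ee_pos: [0.5877, 0.0203, 0.2098]
tool_rot: [0.677, 0.736, -0.001, -0.0]
contact_force: [-3.6, -0.4, 4.4]
gripper_width: 0.0276
grip_force: 40.0
```

```bash
python3 - <<'E'
from h import *
go((.588,.0201,.208),4.7)
E
```

```text
t 27.07 ee [0.5877 0.0203 0.2098] yaw 4.71 tilt 0.09 F [-3.6 -0.4  4.4] T [-0.21  0.91 -0.01] w 0.0276 | turn 0.0001 shift mm [-0.2  0.3  1.8]
```

>>> {"fn": "apply_moves", "kwargs": {
  "plan": [
    [[0, -0.001, -0.004, 0, 0, 0], [0, 0, -0.01, 0, 0, 0], [0, 0, -0.02, 0, 0, 0], [0, 0, -0.025, 0, 0, 0], [0, 0, -0.03, 0, 0, 0], [0, 0, -0.02, 0, 0, 0], [0, 0, 0, 0, 0, 0]]
  ]
}}

```text
time_s: 27.95
ee_pos: [0.5885, 0.0203, 0.3207]
tool_rot: [0.677, 0.736, 0.001, 0.002]
contact_force: [0.1, -0.1, -4.1]
gripper_width: 0.0273
grip_force: 40.0
```

```bash
python3 - <<'E'
from h import *
go((.4432,.2455,.25),4.7)
p,d=capture("side"); I=p[:,:,::-1].copy(); cv2.imwrite("pics/side10.png",I); h=cv2.cvtColor(I,cv2.COLOR_BGR2HSV); C=cloud("side",d)
P0=C[(C[...,2]>.225)&(C[...,2]<.285)&(h[...,1]<70)&(abs(C[...,0]-.588)<.03)&(abs(C[...,1]-.02)<.03)]
from scipy.optimize import least_squares
print(len(P0),P0.mean(0),least_squares(lambda c:np.hypot(P0[:,0]-c[0],P0[:,1]-c[1])-.011,[.588,.02],loss="soft_l1",f_scale=.001).x,P0[:,2].min())
E
```

```text
t 27.95 ee [0.5885 0.0203 0.3207] yaw 4.71 tilt 0.25 F [ 0.1 -0.1 -4.1] T [-0.05  0.04 -0.04] w 0.0273 | turn 0.0001 shift mm [ 236.3 -126.4   70.7]
165 [0.5873764  0.01071837 0.25692597] [0.58998546 0.01949442] 0.2256746215868425
```

>>> {"fn": "apply_moves", "kwargs": {
  "plan": [
    [[0.02, -0.0108, 0, 0, 0, 0], [0.042, -0.0227, 0, 0, 0, 0], [0.045, -0.0243, 0, 0, 0, 0], [0.045, -0.0243, 0, 0, 0, 0], [0.045, -0.0243, 0, 0, 0, 0], [0.0389, -0.0212, 0, 0, 0, 0], [0, 0, 0, 0, 0, 0], [0, 0, 0, 0, 0, 0]]
  ]
}}

```text
time_s: 29.0
ee_pos: [0.4397, 0.2451, 0.3175]
tool_rot: [0.677, 0.736, -0.001, -0.0]
contact_force: [0.6, -0.6, -3.3]
gripper_width: 0.0276
grip_force: 40.0
```

```bash
python3 - <<'E'
from h import *
go((.442,.245,.13),4.7)
p,d=capture("side"); I=p[:,:,::-1].copy(); cv2.imwrite("pics/side11.png",I)
e=robot.observe()["ee_pos"]; print(proj("side",[e+[0,0,-.1118],e+[0,0,-.0258],[.4424,.245,.104]]))
C=cloud("side",d);h=cv2.cvtColor(I,cv2.COLOR_BGR2HSV)
P0=C[(C[...,2]>e[2]-.095)&(C[...,2]<e[2]-.035)&(h[...,1]<90)&(abs(C[...,0]-e[0])<.02)&(abs(C[...,1]-e[1]+.01)<.02)]
from scipy.optimize import least_squares
print(len(P0),least_squares(lambda c:np.hypot(P0[:,0]-c[0],P0[:,1]-c[1])-.011,e[:2],loss="soft_l1",f_scale=.001).x)
# empty hole: dark/no-wood pixels in the stand top near expectation
u0,v0=proj("side",[[.4424,.245,.104]])[0].astype(int)
for r in range(v0-6,v0+7): print(r,[int(x) for x in I[r,u0-8:u0+9].max(1)])
print(u0)
E
```

```text
t 29.0 ee [0.4397 0.2451 0.3175] yaw 4.77 tilt 0.11 F [ 0.6 -0.6 -3.3] T [-0.03  0.05  0.06] w 0.0276 | turn 0.0013 shift mm [ -0.3   2.3 187.5]
[[265.80126095 144.05915059]
 [263.23257693 116.02855491]
 [269.25310861 174.00584658]]
150 [0.44090089 0.24425722]
168 [188, 190, 190, 192, 190, 186, 192, 193, 191, 196, 192, 190, 193, 192, 191, 191, 194]
169 [190, 190, 187, 187, 194, 194, 197, 195, 200, 197, 196, 193, 194, 195, 195, 194, 195]
170 [187, 190, 194, 193, 195, 197, 198, 196, 195, 191, 193, 192, 190, 195, 193, 195, 192]
171 [193, 193, 195, 194, 196, 193, 186, 178, 168, 168, 160, 168, 179, 191, 202, 199, 199]
172 [193, 192, 193, 193, 190, 159, 124, 125, 116, 121, 124, 125, 132, 158, 196, 205, 200]
173 [187, 191, 190, 193, 174, 117, 102, 109, 117, 122, 124, 122, 122, 124, 165, 202, 203]
174 [185, 184, 192, 191, 143, 97, 99, 112, 126, 131, 131, 135, 126, 116, 147, 197, 202]
175 [190, 191, 193, 195, 151, 102, 111, 135, 162, 165, 164, 164, 150, 133, 159, 202, 203]
176 [193, 191, 190, 193, 187, 137, 154, 187, 192, 192, 193, 193, 195, 186, 205, 210, 209]
177 [202, 193, 188, 189, 195, 190, 187, 197, 193, 197, 193, 202, 200, 210, 211, 212, 209]
178 [203, 192, 190, 193, 198, 197, 203, 204, 205, 206, 206, 212, 211, 212, 213, 214, 212]
179 [197, 192, 195, 198, 201, 203, 205, 210, 210, 211, 211, 213, 214, 212, 214, 211, 207]
180 [196, 200, 197, 203, 206, 207, 209, 211, 213, 213, 211, 211, 208, 204, 205, 204, 183]
269
```

```bash
python3 - <<'E'
from h import *
H=plane("side",[(269.9,174.2)],.104)[0]; print(H)
e=robot.observe()["ee_pos"]; off=np.array([.4409,.24426])-e[:2]; t=H[:2]-off; print(off,t)
go((*t,.13),4.7)
E
```

```text
[0.44400877 0.24361204 0.104     ]
[ 0.00057276 -0.0003985 ] [0.44343601 0.24401054]
t 29.05 ee [0.4403 0.2447 0.3177] yaw 4.7 tilt 0.09 F [-0.5  0.3 -4.3] T [-0.07  0.05  0.02] w 0.0276 | turn 0.0 shift mm [ -0.9   3.  187.7]
```

>>> {"fn": "apply_moves", "kwargs": {
  "plan": [
    [[-0.0007, 0.0027, 0.02, 0, 0, 0], [0, 0, 0.04, 0, 0, 0], [0, 0, 0.035, 0, 0, 0], [0, 0, 0.015, 0, 0, 0], [0, 0, 0.01, 0, 0, 0], [0, 0, 0, 0, 0, 0], [0, 0, 0, 0, 0, 0]]
  ]
}}

```text
time_s: 29.92
ee_pos: [0.4448, 0.2448, 0.1999]
tool_rot: [0.678, 0.735, 0.001, 0.001]
contact_force: [0.1, 0.3, -4.3]
gripper_width: 0.0275
grip_force: 40.0
```

>>> {"fn": "apply_moves", "kwargs": {
  "plan": [
    [[0, 0, 0.015, 0, 0, 0], [0, 0, 0.015, 0, 0, 0], [0, 0, 0.015, 0, 0, 0], [0, 0, 0.008, 0, 0, 0], [0, 0, 0, 0, 0, 0]]
  ]
}}

```text
time_s: 30.55
ee_pos: [0.4429, 0.2442, 0.1443]
tool_rot: [0.678, 0.736, -0.001, -0.001]
contact_force: [0.4, 0.7, -3.9]
gripper_width: 0.0275
grip_force: 40.0
```

```bash
python3 - <<'E'
from h import *
go((.443,.2443,.1298),4.7)
E
```

```text
t 30.55 ee [0.4429 0.2442 0.1443] yaw 4.7 tilt 0.14 F [ 0.4  0.7 -3.9] T [-0.04  0.04  0.  ] w 0.0275 | turn 0.0 shift mm [ 0.1  0.2 14.5]
```

>>> {"fn": "apply_moves", "kwargs": {
  "plan": [
    [[0, 0, 0.006, 0, 0, 0], [0, 0, 0.004, 0, 0, 0], [0, 0, 0.003, 0, 0, 0], [0, 0, 0.001, 0, 0, 0], [0, 0, 0, 0, 0, 0]]
  ]
}}

```text
time_s: 31.18
ee_pos: [0.4437, 0.2444, 0.1315]
tool_rot: [0.678, 0.735, 0.0, 0.0]
contact_force: [-0.6, -1.0, -3.7]
gripper_width: 0.0274
grip_force: 40.0
```

>>> {"fn": "apply_moves", "kwargs": {
  "plan": [
    [[0, 0, 0.001, 0, 0, 0], [0, 0, 0.001, 0, 0, 0], [0, 0, 0, 0, 0, 0]]
  ]
}}

```text
time_s: 31.55
ee_pos: [0.4439, 0.2445, 0.1298]
tool_rot: [0.678, 0.736, 0.0, 0.0]
contact_force: [0.1, -0.1, -1.7]
gripper_width: 0.0275
grip_force: 40.0
```

>>> {"fn": "apply_moves", "kwargs": {
  "plan": [
    [[0, 0, 0.0005, 0, 0, 0], [0, 0, 0, 0, 0, 0], [0, 0, 0, 0, 0, 0], [0, 0, 0, 0, 0, 0], [0, 0, 0, 0, 0, 0]]
  ],
  "hand": 0.06
}}

```text
time_s: 32.17
ee_pos: [0.4437, 0.2444, 0.129]
tool_rot: [0.678, 0.735, 0.0, 0.0]
contact_force: [0.3, 0.2, 0.1]
gripper_width: 0.0598
grip_force: 0.0
```

>>> {"fn": "apply_moves", "kwargs": {
  "plan": [
    [[0, 0, -0.015, 0, 0, 0], [0, 0, -0.035, 0, 0, 0], [0, 0, -0.045, 0, 0, 0], [0, -0.05, -0.045, 0, 0, 0], [0, -0.06, 0, 0, 0, 0], [0, -0.04, 0, 0, 0, 0], [0, 0, 0, 0, 0, 0]]
  ]
}}

```text
time_s: 33.05
ee_pos: [0.2961, 0.2326, 0.2671]
tool_rot: [0.677, 0.736, 0.001, 0.001]
contact_force: [0.4, -0.5, -0.7]
gripper_width: 0.0601
grip_force: 0.0
```

```bash
python3 - <<'E'
from h import *
go((.443,.2443,.1298),4.7)
for n in("side","top"):
    p,d=capture(n); I=p[:,:,::-1].copy(); cv2.imwrite(f"pics/{n}12.png",I); C=cloud(n,d); h=cv2.cvtColor(I,cv2.COLOR_BGR2HSV)
    m=((h[...,0]<6)|(h[...,0]>172))&(h[...,1]>140)&(abs(C[...,0]-.444)<.04)&(abs(C[...,1]-.24)<.04)&(C[...,2]>.1)
    if m.any(): v,u=np.nonzero(m); print(n,"red",m.sum(),u.mean().round(1),v.mean().round(1),np.median(C[m],0).round(4))
    m=(h[...,0]>105)&(h[...,0]<130)&(h[...,1]>140)&(abs(C[...,0]-.53)<.04)&(abs(C[...,1]-.255)<.04)&(C[...,2]>.1)
    if m.any(): v,u=np.nonzero(m); print(n,"blue",m.sum(),u.mean().round(1),v.mean().round(1),np.median(C[m],0).round(4))
    if n=="side":
        # drift on vise: dark pixels at z .07-.11 ; rows
        m=(h[...,2]<75)&(C[...,2]>.065)&(C[...,2]<.115)&(abs(C[...,0]-.59)<.03)&(C[...,1]>-.13)&(C[...,1]<.14)
        P=C[m]; print("drift",m.sum(),P.min(0).round(3),P.max(0).round(3)); l=cv2.fitLine(P[:,:2].astype(np.float32),2,0,.01,.01).ravel(); print(np.degrees(np.arctan2(l[1],l[0])))
        a=cv2.imread("pics/side0.png"); g=lambda x:cv2.cvtColor(x.astype(np.float32),6)
        for nm,r in(("vise",(slice(200,240),slice(298,330))),("mug",(slice(170,220),slice(365,402))),("can",(slice(268,325),slice(252,292))),("stand",(slice(160,215),slice(246,326)))): print(nm,cv2.phaseCorrelate(g(a[r]),g(I[r])))
E
```

```text
t 33.05 ee [0.2961 0.2326 0.2671] yaw 4.81 tilt 0.17 F [ 0.4 -0.5 -0.7] T [-0.08  0.03  0.05] w 0.0601 | turn 0.002 shift mm [ -0.3 147.4 137.3]
side red 70 268.8 155.1 [0.444  0.2361 0.1753]
side blue 67 298.1 147.3 [0.5303 0.2508 0.1739]
drift 227 [ 0.56  -0.087  0.065] [0.62  0.116 0.103]
-85.52943
vise ((0.012117232023058477, -0.04424449942069231), 1.0255907498300076)
mug ((-0.02600044270298696, -0.01555151195301363), 1.0055509059429169)
can ((0.017457037346343185, 0.050477733107157974), 0.9453711199760437)
stand ((-0.025926127834601687, -0.04532428712765224), 1.021261390944322)
top red 45 218.4 241.6 [0.438  0.244  0.1771]
top blue 24 214.9 212.2 [0.5234 0.2593 0.1783]
```

```bash
python3 -c "
from rig import ticket
print(ticket.hand_in())"
```

```text
the job is handed in; nothing more can be done
None
```

I seated the gauge, freed it with the drift alone, left the drift lying in the slot and hung the gauge back in its hole. The job is handed in at about 33 s; the last images showed the vise, stand, blue-capped gauge, mug and oil can unmoved, and I made no final check on the other bystanders.

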